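Hang the dial scale on its stand and hang the loaded pan from its loop

ROBOT

A 7-joint arm with a two-finger parallel gripper is mounted at the origin on a cart in front of the work surface, level with it; the furniture and walls round the work are solid. World frame = base frame: x ahead of the robot, y to its left, z up, the work surface at z = 0. Lengths are in m, angles in degrees, forces in N, time in s.
With the tool pointing down it reaches from about 0.425 to 0.875 m from the base axis. Payload 4.7 kg.
Tool frame: the origin (TCP) lies at the very end of the fingers, on their centre line; the grasp point (between the pads) lies 19 mm behind it (env.grip_point_offset is the distance from the TCP to the grasp point, in m); z points along the fingers, y is the line along which they close (so a half turn about z gives the same grasp; the last joint's range is limited). The gripper opens to 87 mm and grips with 3 to 60 N. Pads are 19 mm wide; open, the fingers measure 117 mm over their backs; the gripper's body (75 mm by 190 mm) begins 51 mm behind the grasp point.
Start: joints at [-65.77, 18.392, -4.016, 83.108, 1.295, 78.541, -3.26], TCP at [0.258, 0.596, 0.223] pointing down, gripper open.
Joint ranges: [-163.93, 163.93], [-17.29, 119.83], [-79.2, 71.16], [3.27, 140.29], [-89.18, 269.18], [5.43, 117.66], [-154.24, 154.24]. Speed limits (degrees/s): [147.25, 147.25, 180, 180, 180, 180, 180].

INTERFACE

Orientations are given as [roll, pitch, yaw] about the fixed x, y, z axes, in that order (R = Rz(yaw) Ry(pitch) Rx(roll)).
In Python, from cell import env gives the robot as it stands.
- The arm moves only by the tool jog_arm, never from a script. Its argument "motion" is a list of rows, each an object of numbers: "x", "y", "z": the shift along the tool's x, y, z in cm; "ax", "ay", "az": the turn, a rotation vector about the tool's x, y, z in degrees. In form: [{"x": .., "y": .., "z": .., "ax": .., "ay": .., "az": ..}, ...]. A call has exactly 5 rows; each row shifts and turns the commanded pose from where the row before left it, along the tool's axes as they then stand; what a row does not reach is not made up. A row lasts 1/10 s, in which the tool goes at most 50 mm and 8.59 degrees, less where a joint would pass 70% of its speed; a pose out of reach is approached as far as the arm can. A call is refused whole if a number of a shift passes 5 or a number of a turn 8.59, either way. A call with a gripper value outside its range is refused whole. "claw" is the gripper command: -1 is shut, 1 is fully open, values between are in proportion, set as the call begins (left out, the last holds). The fingers move at their own pace and stop on an object; "squeeze" is the grip in N (left out, the last holds). Time passes only in rows, so rows that do not move let the fingers close, or fill a call up. It gives the time, the measured TCP pose, the force, the opening and the grip force at its end, in the units of the state.
- env.get_obs(): the state, without advancing time (a new reading comes with each control period).
- env.read_camera(name): name is "scene" or "top"; returns the picture (480x640x3 uint8, red, green, blue); there is no depth.
- env.camera_params(name): a dict with "fx", "fy", "cx", "cy" (pixels), "extrinsics" (4x4, takes a point from world to camera coordinates). Camera axes: x right, y up, looking along -z (the intrinsics and any distortion apply to the point x, -y, -z); pixel columns grow to the right and rows downward; lengths in m; the calibration is good to about 2 mm. A picture is of the moment at which its call begins. camera_params takes no time and is no camera call.
- env.sign_off(): hands the job in; it is judged then, once.
The state is a dict: "time_s": time; "qpos": joint angles; "joint_velocities": joint speeds; "effort": joint torques, N m; "tool_pos": TCP position; "tool_rot": TCP orientation; "force": force on the tool from outside, world axes, zero at the start; "wrist_torque": the same for the moment, N m; "grip_width": finger opening in m; "grasp_force": force on a finger pad.
Only numpy, scipy, OpenCV 4.12 (cv2) and the standard library are available. Lean on these libraries where they do the work, as an engineer would, in place of code of your own. Each camera call takes 0.05 s, during which the arm holds its last target. There are 200 camera calls.

TASK

Set up the hanging scale to weigh the two lemons in the steel pan. Take the dial scale off the low storage rack and hang it by its top ring in the hook at the end of the tall stand's arm; once it hangs there on its own, hang the pan by its hook from the loop under the scale and let go, so that the scale carries the pan, hanging still and level. Keep both lemons in the pan, do not tip the pan over or drop the scale onto the table, and leave the other things where they stand.

Things in the scene. Friction and masses are not known exactly. Their poses are not given: they have to be found in the camera images.
- stand: Tall steel weighing stand, fixed. Origin on the table under its hook, z up, -x is the side facing the robot. A post 150 mm behind (+x) on a base plate (12 mm thick, 110 mm wide, x = 60 to 200 mm) carries a level 10 mm round arm that comes forward to the hook. Highest point 345 mm up. A wall shelf (front edge 0.49 m ahead of the robot, 0.78 m up) is above it.
- stand_seat (a point): Seat of the stand's hook: top of its bar, 330 mm above the table, where a ring comes to rest; axes of the stand. The 10 mm bar is flat for 9 mm to either side along x; behind it rises 7 mm to the arm, in front it turns up into a tip that ends at x = -26 mm, 11 mm higher than the seat.
- rack: Low steel storage rack, fixed. Origin on the table under the seat of the scale's peg, z up, -x is the side facing the robot. Two 10 mm round pegs point to -x: y = 0 holds the scale, y = 95 mm a ladle fixed to the rack (56 mm bowl in front of that peg, bottom 99 mm up). Crossbar at x = 80 mm, top 254 mm up; posts at x = 90 mm, y = -30 and 125 mm.
- rack_seat (a point): Seat of the scale's peg on the rack: top of its bar, 240 mm above the table; axes of the rack. The peg's end has the same shape as the stand's hook: an upturned tip that ends at x = -26 mm, 11 mm higher than the seat.
- scale: Hanging dial scale, loose, about 0.3 kg; at the start it hangs on the rack's peg by its top ring. Round grey housing, 72 mm across, 30 mm deep, white dial facing -x. Origin in the housing's centre, z up, x along the housing's axis. A steel ring on top and a load loop below, both in its y-z plane.
- scale_ring (a point): Inside of the crown of the scale's top ring (it rests on the hook), 82 mm above the scale's origin; axes of the scale. Ring of 8 mm rod: straight upright sides at y = +-24.5 mm (57 mm over the outside) from the housing to 16 mm below this point, rounded crown above; opening 41 mm wide, 46 mm high. Pinch its sides from outside along y, 20 mm below this point, hand tilted.
- loop_bar (a point): Top of the bottom bar of the load loop under the scale, at its middle (a hook rests here), 88 mm below the scale's origin when unloaded; axes of the scale. Closed D of 7 mm rod in the y-z plane; opening 44 mm wide and 40 mm high above this point. The bar runs along y and sags to the middle.
- load_loop (a joint): How far the scale's spring has let the load loop down, 0 to 0.020 m: about 0.022 m per kg hung on it (450 N/m, damped), 0.0007 with nothing on it. The dial's needle turns with it.
- pan: Steel weighing pan, loose, 0.18 to 0.28 kg empty, standing on the table: open tray 110 mm (x) by 150 mm (y), 45 mm high, 3 mm sheet. Origin under its centre, z up. A rigid 6 mm wire bail in the plane y = 0 rises from the middles of the -x and +x rims to a black grip; above this is an open hook, centred over the pan so that it hangs level.
- pan_hook (a point): Underside of the crown of the pan's hook (it rests on a bar), 128 mm above the pan's origin at x = y = 0; axes of the pan. 7 mm rod in the plane y = 0: from the grip (x = -22 mm) it leans forward and bends over in a half circle (rod centre radius 15.5 mm) towards +x, the tip pointing down at x = +15.5 mm, its end 15.5 mm below this point. Rod top 7 mm above this point.
- pan_grip (a point): Centre of the black grip block on the pan's bail (22 mm in x, 15 mm in y, 36 mm high), 86 mm above the pan's origin at x = -22 mm; axes of the pan. Pinch it firmly along y: the load hangs 22 mm ahead of it. A hand tilted 35 to 45 degrees, its fingers pointing down and to +x, stays clear of the scale when the hook goes through the loop.
- lemon_a: A lemon, about 71 x 53 x 51 mm, 85 g, loose in the pan at its +y side. Origin on its skin (underside at the start).
- lemon_b: A lemon like lemon_a, loose in the pan at its -y side. Origin on its skin (underside at the start).
- lemon_c: Third lemon lying on the table, a bystander. Origin at its underside.
- timer: Wind-up dial timer, 64 mm across, 42 mm high, a bystander. Origin at its underside.
- tub: Lidded deli tub, 76 mm across, 78 mm high, a bystander. Origin at its underside.
- cups: Stack of paper portion cups, 57 mm across, 61 mm high, a bystander. Origin at its underside.
- tin: Food tin, 58 mm across, 72 mm high, a bystander at the back. Origin at its underside.
- mill: Clear pepper mill with grey ends, 44 mm across, 90 mm high, a bystander at the back. Origin at its underside.
Not all that is in view belongs to the job. Leave any green or turquoise look-alike of the lemon_b alone.

How it is judged:
By the outcome, as a careful person would: the job done as asked, in the order asked, and still so for the second after the job is handed in, with the robot touching nothing.
It also fails if it takes over 72 s, if anything falls off the work surface, if the arm or the gripper's body presses on something with over 40 N, if the wrist force passes 120 N, or if a joint passes its speed limit or range.

## Working session

There is one attempt and no reset: what is moved stays moved. The work goes in short steps, Python scripts to look and compute and a tool call to move; the robot and the scene stay as the last step left them, time stands still between calls to the robot, and variables do not carry over. Pictures are saved under pics/ and viewed, at most 10 in all, crops included, and the job is handed in when it is done.

Besides the shell and the picture viewer there is one more tool, called after "Request:" as name(argument=value, ...) on one line, values as JSON. jog_arm: Moves the arm, as the interface text tells. Its arguments: {"type":"object","properties":{"motion":{"type":"array"},"claw":{"type":"number"},"squeeze":{"type":"number"}},"required":["motion"]}

```bash
mkdir -p pics; ls; python3 - <<'E'
from cell import env
import cv2,numpy as np
np.set_printoptions(precision=4,suppress=True)
for n in("scene","top"):
    cv2.imwrite(f"pics/{n}0.png",env.read_camera(n)[...,::-1]); p=env.camera_params(n); print(n,p)
print(env.get_obs())
E
```

```text
pics
scene {'fx': 502.82746889365654, 'fy': 502.82746889365654, 'cx': 317.2391140485273, 'cy': 240.26940812328638, 'extrinsics': array([[-0.6512, -0.7586, -0.0235,  0.3669],
       [ 0.3269, -0.3084,  0.8933, -0.35  ],
       [-0.6849,  0.574 ,  0.4488, -1.1408],
       [ 0.    ,  0.    ,  0.    ,  1.    ]])}
top {'fx': 545.236549674643, 'fy': 545.236549674643, 'cx': 316.9685943754763, 'cy': 242.15085281884143, 'extrinsics': array([[ 0.0258, -0.9996,  0.0114,  0.0339],
       [ 0.9907,  0.0271,  0.1335, -0.5517],
       [-0.1337,  0.0078,  0.991 , -1.3965],
       [ 0.    ,  0.    ,  0.    ,  1.    ]])}
{'time_s': 0.1, 'qpos': array([-65.7706,  18.4342,  -4.0153,  83.1693,   1.2967,  78.5409,
        -3.2594]), 'joint_velocities': array([-0.0271, -0.137 ,  0.0576, -0.1723, -0.0521,  0.005 ,  0.0244]), 'effort': array([ -0.001 , -49.2573,  -0.4061, -31.3393,  -0.0641,   0.0395,
         0.0001]), 'tool_pos': array([0.2582, 0.596 , 0.2216]), 'tool_rot': array([-179.9009,    0.0073,  156.581 ]), 'force': array([ 0.0104,  0.5144, -0.0565]), 'wrist_torque': array([-0.0135,  0.0353, -0.0142]), 'grasp_force': 0.0, 'grip_width': 0.0865570152054104}
```

View pics/scene0.png

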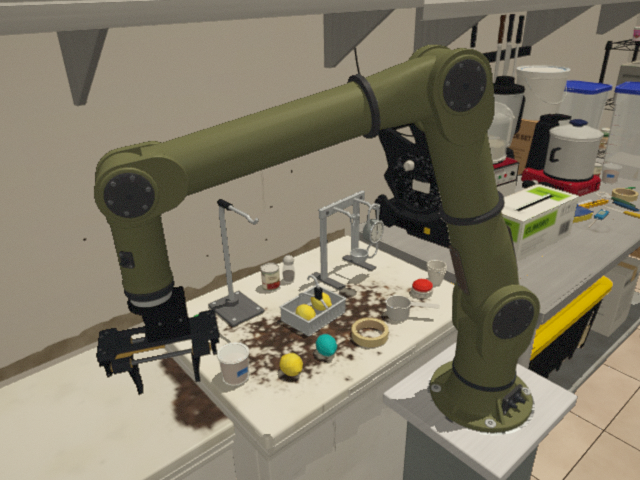

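View pics/top0.png

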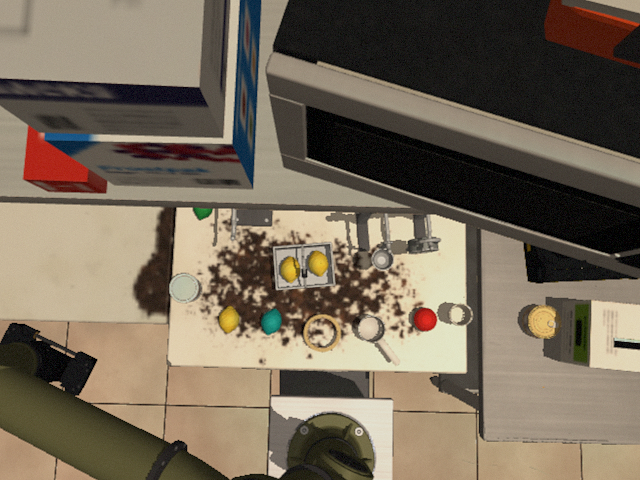

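The scene view shows the stand with its hook at about (255,220), the rack and scale at about (375,225), and the pan with two yellow lemons at about (313,310). The top view shows the pan at (303,267), the scale at (425,243) and the stand arm at (213,225). Next I'll enlarge both.

```bash
python3 - <<'E'
import cv2
a=cv2.imread("pics/scene0.png")[190:340,200:400]; cv2.imwrite("pics/c1.png",cv2.resize(a,None,fx=4,fy=4,interpolation=cv2.INTER_CUBIC))
t=cv2.imread("pics/top0.png")
import numpy as np
b=cv2.resize(t[200:300,170:300],None,fx=3,fy=3,interpolation=cv2.INTER_CUBIC)
b=cv2.resize(t[200:300,190:450],(780,300),interpolation=cv2.INTER_CUBIC)
s=cv2.imread("pics/scene0.png")
c=cv2.resize(s[195:270,345:395],(200,300),interpolation=cv2.INTER_CUBIC) 
d=cv2.resize(t[205:265,400:450],(250,300),interpolation=cv2.INTER_CUBIC)
e=cv2.resize(s[190:250,210:270],(300,300),interpolation=cv2.INTER_CUBIC)
cv2.imwrite("pics/c2.png",np.vstack([b,np.hstack([c,d,e,np.zeros((300,30,3),np.uint8)])]))
E
```

```text
(no output)
```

View pics/c1.png

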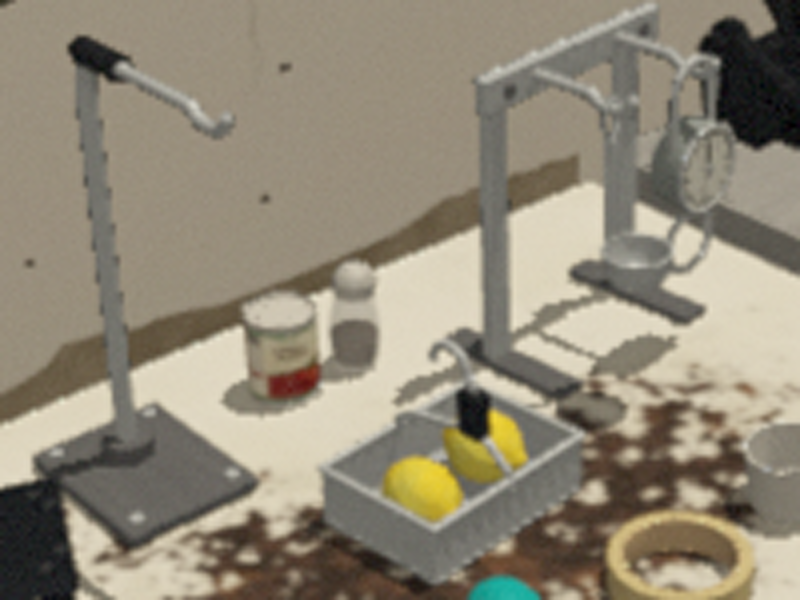

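View pics/c2.png

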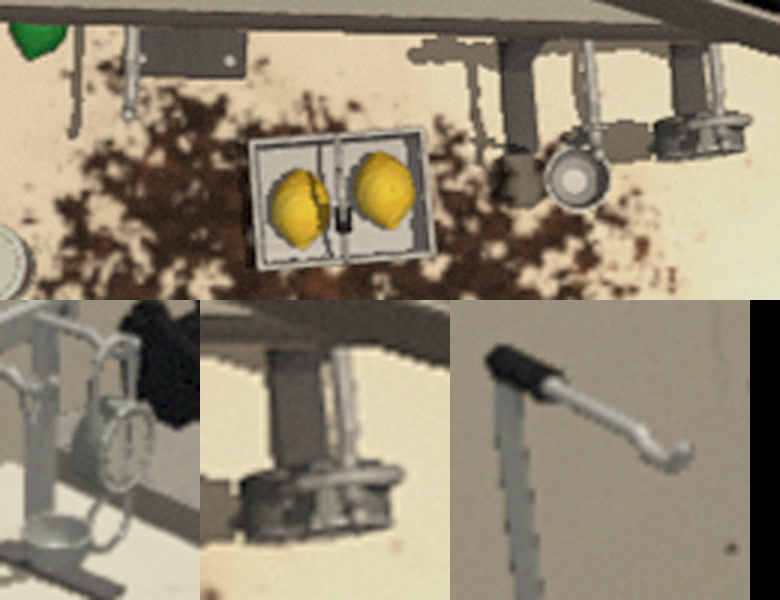

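The crops show the stand hook tip at scene (257,220) and top (233,239), and the grip top at scene (318,288) and top (305,271). The scale ring crown is near scene (376,205) and top (427,239). Possible mix-ups:
- **Yellow lemon:** the one on the table (228,319) is lemon_c, and the teal one at (272,320) is a decoy. The lemons I want are the two in the pan.
- **Scale peg:** the ladle hangs on the other peg (380,258); the scale is the one with the dial (425,243).

Next I'll triangulate.

```bash
cat > h.py <<'E'
import numpy as np
from cell import env
np.set_printoptions(precision=4,suppress=True)
C={n:env.camera_params(n) for n in("scene","top")}
def ray(n,u,v):
    p=C[n];E=p["extrinsics"];R,t=E[:3,:3],E[:3,3]
    d=R.T@np.array([(u-p["cx"])/p["fx"],-(v-p["cy"])/p["fy"],-1]); return -R.T@t,d/np.linalg.norm(d)
def atz(n,u,v,z):
    o,d=ray(n,u,v); return o+d*(z-o[2])/d[2]
def tri(s,t):
    o1,d1=ray("scene",*s);o2,d2=ray("top",*t)
    k=np.linalg.lstsq(np.c_[d1,-d2],o2-o1,rcond=None)[0]
    a,b=o1+k[0]*d1,o2+k[1]*d2; return (a+b)/2,np.linalg.norm(a-b)*1e3
def proj(n,X):
    p=C[n];c=p["extrinsics"]@np.r_[X,1]; return np.array([p["cx"]-p["fx"]*c[0]/c[2],p["cy"]+p["fy"]*c[1]/c[2]])
E
python3 - <<'E'
from h import *
print("tip",*tri((257,220),(233,239)))
print("griptop",*tri((318.5,288.3),(304.7,270)))
print("ring",*tri((375.5,204.5),(427,239.6)))
c1=lambda x,y:(200+x/4,190+y/4); c2=lambda x,y:(190+x/3,200+y/3)
for a in((129,117),(133,27)): print("arm top z.342",atz("top",*c2(*a),.342))
print("pan corners z.045",[atz("top",*c2(*a),.045)[:2] for a in((249,141),(424,127),(437,257),(261,270))])
print("pan corners scene",[atz("scene",*c1(*a),.045)[:2] for a in((322,467),(433,527),(584,435),(470,375))])
print("scale peg",[atz("top",*c2(*a),.24) for a in((708,48),(717,108))])
print("ladle peg",[atz("top",*c2(*a),.24) for a in((586,42),(593,125))])
print("loop bottom",atz("scene",*c1(690,269),.066),"tin",atz("scene",*c1(285,395),0),"mill",atz("scene",*c1(352,368),0),"baseplate",[atz("scene",*c1(*a),.012)[:2] for a in((130,545),(258,480),(150,405),(37,460))])
print("tub",atz("top",184,288,.078), "ladle bowl",atz("top",*c2(577,180),.13))
print("baseplate top",[atz("top",*c2(*a),.012) for a in((141,77),(245,78))])
E
```

```text
tip [0.512  0.225  0.3367] 0.0029864532975267142
griptop [0.4696 0.076  0.0993] 4.816661931865769
ring [ 0.53   -0.2009  0.2483] 12.733775261185432
arm top z.342 [0.5112 0.2242 0.342 ]
arm top z.342 [0.5742 0.2243 0.342 ]
pan corners z.045 [array([0.5336, 0.1629]), array([0.55 , 0.011]), array([ 0.4373, -0.0027]), array([0.4221, 0.1485])]
pan corners scene [array([0.5333, 0.1588]), array([0.4272, 0.1468]), array([ 0.4393, -0.0022]), array([0.5554, 0.0045])]
scale peg [array([ 0.5899, -0.196 ,  0.24  ]), array([ 0.5441, -0.2028,  0.24  ])]
ladle peg [array([ 0.5919, -0.1035,  0.24  ]), array([ 0.5286, -0.1093,  0.24  ])]
loop bottom [ 0.5316 -0.2056  0.066 ] tin [0.687  0.0825 0.    ] mill [0.6833 0.0195 0.    ] baseplate [array([0.5872, 0.2845]), array([0.5915, 0.1747]), array([0.7296, 0.1775]), array([0.7224, 0.2793])]
tub [0.4195 0.3804 0.078 ] ladle bowl [ 0.4983 -0.1119  0.13  ]
baseplate top [array([0.5927, 0.2638, 0.012 ]), array([0.5943, 0.171 , 0.012 ])]
```

```bash
python3 - <<'E'
from h import *
print("dial ctr scene z.158",atz("scene",377,231.75,.158)," ring crown scene z.248",atz("scene",375,204.3,.248)," ring top cam",atz("top",427,239.6,.248),"housing top edge",atz("top",423.5,245,.185))
def model(o,yaw):
    c,s=np.cos(yaw),np.sin(yaw);R=np.array([[c,-s,0],[s,c,0],[0,0,1]])
    P=dict(crown=[0,0,.09],ringL=[0,.0285,.055],ringR=[0,-.0285,.055],dial=[-.015,0,0],dialT=[-.015,0,.036],dialL=[-.015,.036,0],dialR=[-.015,-.036,0],backT=[.015,0,.036],loopbot=[0,0,-.095],tip=[-.026,0,.093],armback=[.08,0,.084])
    for k,v in P.items():
        X=o+R@np.array(v); s,t=proj("scene",X),proj("top",X)
        print(k,"c1",(s-[200,190])*4,"montage d",(t-[400,205])*5+[200,300])
model(np.array([.533,-.203,.158]),np.radians(6))
E
```

```text
dial ctr scene z.158 [ 0.5204 -0.2104  0.158 ]  ring crown scene z.248 [ 0.5285 -0.2064  0.248 ]  ring top cam [ 0.5346 -0.1965  0.248 ] housing top edge [ 0.5307 -0.2016  0.185 ]
crown c1 [692.4842  56.7508] montage d [349.3943 476.9822]
ringL c1 [667.8875 111.1431] montage d [271.6556 492.0814]
ringR c1 [714.0988  87.9848] montage d [394.2214 482.6163]
dial c1 [704.9648 170.2492] montage d [312.1632 533.3779]
dialT c1 [706.3463 127.5345] montage d [327.7932 524.4362]
dialL c1 [675.8423 186.0265] montage d [237.798  539.1473]
dialR c1 [733.2267 154.9381] montage d [386.4394 527.6154]
backT c1 [675.0867 116.9805] montage d [321.0684 461.1364]
loopbot c1 [686.3384 272.7897] montage d [271.7464 525.977 ]
tip c1 [720.4583  61.7057] montage d [357.0354 533.58  ]
armback c1 [610.3669  38.3396] montage d [327.8566 305.0848]
```

```bash
cat >> h.py <<'E'
from scipy.spatial.transform import Rotation as Ro
def ori(yaw,tilt):
    return Ro.from_euler("z",yaw,degrees=True)*Ro.from_euler("y",-tilt,degrees=True)*Ro.from_matrix(np.diag([-1.,1,-1]))
def pose():
    o=env.get_obs(); return np.array(o["tool_pos"]),Ro.from_euler("xyz",o["tool_rot"],degrees=True)
def plan(wps,step=4.5,turn=8.,start=None):
    """wps: list of (TCP xyz, yaw, tilt); prints rows dx dy dz(cm) ax ay az(deg) in the tool frame"""
    p,R=start or pose(); i=0
    for x,yaw,tilt in wps:
        x=np.array(x);T=ori(yaw,tilt)
        n=max(1,int(np.ceil(max(np.linalg.norm(x-p)*100/step,np.degrees((R.inv()*T).magnitude())/turn))))
        for k in range(n,0,-1):
            r=np.round(Ro.from_rotvec((R.inv()*T).as_rotvec()/k).as_rotvec(degrees=True),1)
            d=np.round(R.inv().apply((x-p)/k)*100,2)
            p=p+R.apply(d/100);R=R*Ro.from_rotvec(r,degrees=True);i+=1
            print(i,d,r,"->",np.round(p,3))
        print("--")
def tcp(G,yaw,tilt,back=0):
    return np.array(G)+ori(yaw,tilt).apply([0,0,.019-back])
def st():
    o=env.get_obs(); print(o["time_s"],o["tool_pos"],o["tool_rot"],"q",o["qpos"],"F",o["force"],"w",o["grip_width"],"g",o["grasp_force"])
E
python3 - <<'E'
from h import *
G=[.531,-.2045,.221]
plan([((.33,.45,.40),175,20),((.43,.2,.42),180,40),((.45,0,.40),184,40),(tcp(G,186,40,.09),186,40)])
print(tcp(G,186,40,.09),tcp(G,186,40))
E
```

```text
1 [-0.59 -0.5  -0.85] [ 1.3 -0.2  7.6] -> [0.262 0.589 0.23 ]
2 [-0.66 -0.44 -0.84] [ 1.3 -0.2  7.6] -> [0.265 0.582 0.239]
3 [-0.71 -0.37 -0.82] [ 1.3 -0.2  7.6] -> [0.269 0.575 0.247]
4 [-0.76 -0.29 -0.81] [ 1.3 -0.2  7.6] -> [0.272 0.568 0.256]
5 [-0.79 -0.2  -0.81] [ 1.3 -0.2  7.6] -> [0.275 0.561 0.264]
6 [-0.82 -0.12 -0.8 ] [ 1.3 -0.2  7.6] -> [0.279 0.554 0.273]
7 [-0.83 -0.02 -0.79] [ 1.3 -0.2  7.6] -> [0.282 0.547 0.281]
8 [-0.83  0.07 -0.79] [ 1.3 -0.2  7.6] -> [0.286 0.54  0.289]
9 [-0.82  0.16 -0.79] [ 1.3 -0.2  7.6] -> [0.289 0.533 0.298]
10 [-0.79  0.25 -0.79] [ 1.3 -0.2  7.6] -> [0.292 0.526 0.306]
11 [-0.76  0.33 -0.8 ] [ 1.3 -0.2  7.6] -> [0.296 0.519 0.315]
12 [-0.71  0.41 -0.81] [ 1.3 -0.3  7.6] -> [0.299 0.513 0.323]
13 [-0.66  0.49 -0.81] [ 1.3 -0.3  7.6] -> [0.303 0.506 0.332]
14 [-0.59  0.55 -0.82] [ 1.3 -0.2  7.6] -> [0.306 0.499 0.34 ]
15 [-0.52  0.6  -0.83] [ 1.3 -0.3  7.6] -> [0.309 0.492 0.349]
16 [-0.44  0.65 -0.84] [ 1.4 -0.3  7.6] -> [0.313 0.485 0.357]
17 [-0.35  0.68 -0.86] [ 1.4 -0.2  7.6] -> [0.316 0.478 0.366]
18 [-0.27  0.7  -0.87] [ 1.3 -0.3  7.5
[... 690 characters left out ...]
] -> [0.434 0.16  0.416]
30 [0.52 4.01 0.09] [-0.5 -0.  -0.6] -> [0.438 0.12  0.412]
31 [0.48 4.01 0.12] [-0.5 -0.  -0.6] -> [0.442 0.08  0.408]
32 [0.43 4.01 0.16] [-0.5 -0.  -0.6] -> [0.446 0.04  0.404]
33 [0.4  4.02 0.19] [-0.5 -0.  -0.6] -> [ 0.45 -0.    0.4 ]
--
34 [2.77 3.47 0.39] [-0.2 -0.  -0.3] -> [ 0.471 -0.033  0.379]
35 [2.75 3.48 0.4 ] [-0.2 -0.  -0.3] -> [ 0.492 -0.067  0.358]
36 [2.73 3.49 0.41] [-0.2 -0.  -0.2] -> [ 0.513 -0.1    0.338]
37 [2.72 3.5  0.42] [-0.2 -0.  -0.3] -> [ 0.534 -0.133  0.317]
38 [2.7  3.51 0.44] [-0.3 -0.  -0.2] -> [ 0.555 -0.166  0.296]
39 [2.69 3.52 0.45] [-0.2 -0.  -0.3] -> [ 0.576 -0.2    0.275]
--
[ 0.5764 -0.1997  0.2754] [ 0.5189 -0.2058  0.2064]
```

```bash
python3 - <<'E'
from h import *
G=[.531,-.2045,.221]
plan([((.35,.40,.40),0,30),((.43,.17,.42),3,40),((.45,0,.40),5,40),(tcp(G,6,40,.09),6,40)])
print(tcp(G,6,40,.09),tcp(G,6,40))
E
```

```text
1 [-2.32 -2.05 -2.55] [-0.9 -4.2 -3.3] -> [0.271 0.568 0.247]
2 [-2.38 -2.15 -2.41] [-0.9 -4.2 -3.3] -> [0.285 0.54  0.273]
3 [-2.42 -2.25 -2.26] [-0.9 -4.2 -3.3] -> [0.298 0.512 0.298]
4 [-2.45 -2.36 -2.12] [-0.9 -4.2 -3.2] -> [0.311 0.484 0.324]
5 [-2.46 -2.46 -1.98] [-0.9 -4.3 -3.3] -> [0.324 0.456 0.349]
6 [-2.46 -2.57 -1.83] [-0.8 -4.2 -3.2] -> [0.337 0.428 0.374]
7 [-2.45 -2.68 -1.7 ] [-0.9 -4.3 -3.3] -> [0.35 0.4  0.4 ]
--
8 [-1.32 -3.83  0.38] [-0.3 -1.7 -0.4] -> [0.363 0.362 0.403]
9 [-1.28 -3.85  0.4 ] [-0.3 -1.7 -0.4] -> [0.377 0.323 0.407]
10 [-1.24 -3.86  0.41] [-0.3 -1.6 -0.4] -> [0.39  0.285 0.41 ]
11 [-1.2  -3.87  0.43] [-0.3 -1.7 -0.4] -> [0.403 0.247 0.413]
12 [-1.17 -3.88  0.44] [-0.3 -1.6 -0.4] -> [0.417 0.208 0.417]
13 [-1.12 -3.88  0.45] [-0.2 -1.7 -0.4] -> [0.43 0.17 0.42]
--
14 [ 0.11 -4.27  0.56] [-0.3  0.  -0.4] -> [0.435 0.128 0.415]
15 [ 0.13 -4.27  0.54] [-0.3  0.  -0.4] -> [0.44  0.085 0.41 ]
16 [ 0.17 -4.28  0.52] [-0.3  0.  -0.4] -> [0.445 0.042 0.405]
17 [ 0.19 -4.27  0.5 ] [-0.4  0.  -0.4] -> [0.45 0.   0.4 ]
--
18 [ 1.12 -3.53  1.77] [-0.1  0.  -0.1] -> [ 0.456 -0.035  0.379]
19 [ 1.12 -3.53  1.77] [-0.1  0.  -0.1] -> [ 0.462 -0.07   0.358]
20 [ 1.13 -3.53  1.76] [-0.1  0.  -0.1] -> [ 0.468 -0.105  0.338]
21 [ 1.14 -3.53  1.76] [-0.1  0.  -0.1] -> [ 0.474 -0.14   0.317]
22 [ 1.14 -3.53  1.75] [-0.1  0.  -0.2] -> [ 0.48  -0.174  0.296]
23 [ 1.15 -3.52  1.75] [-0.1  0.  -0.1] -> [ 0.486 -0.209  0.275]
--
[ 0.4856 -0.2093  0.2754] [ 0.5431 -0.2032  0.2064]
```

Request:
jog_arm(motion=[{"x":-2.3,"y":-2.1,"z":-2.5,"ax":-0.9,"ay":-4.2,"az":-3.3},{"x":-2.4,"y":-2.2,"z":-2.4,"ax":-0.9,"ay":-4.2,"az":-3.3},{"x":-2.4,"y":-2.3,"z":-2.3,"ax":-0.9,"ay":-4.2,"az":-3.3},{"x":-2.5,"y":-2.4,"z":-2.1,"ax":-0.9,"ay":-4.2,"az":-3.2},{"x":-2.5,"y":-2.5,"z":-2.0,"ax":-0.9,"ay":-4.3,"az":-3.3}], claw=1)

```text
time_s: 0.6
tool_pos: [0.3241, 0.4528, 0.3505]
tool_rot: [178.6, 21.6, 173.0]
force: [-0.8, 0.4, 1.0]
grip_width: 0.0868
grasp_force: 0.0
```

Request:
jog_arm(motion=[{"x":-2.5,"y":-2.6,"z":-1.8,"ax":-0.8,"ay":-4.2,"az":-3.2},{"x":-2.4,"y":-2.7,"z":-1.7,"ax":-0.9,"ay":-4.3,"az":-3.3},{"x":-1.3,"y":-3.8,"z":0.4,"ax":-0.3,"ay":-1.7,"az":-0.4},{"x":-1.3,"y":-3.8,"z":0.4,"ax":-0.3,"ay":-1.7,"az":-0.4},{"x":-1.2,"y":-3.9,"z":0.4,"ax":-0.3,"ay":-1.6,"az":-0.4}])

```text
time_s: 1.1
tool_pos: [0.392, 0.3202, 0.3987]
tool_rot: [-178.4, 33.5, -178.2]
force: [-0.4, -0.3, 0.1]
grip_width: 0.087
grasp_force: 0.0
```

```bash
python3 - <<'E'
from h import *
st()
G=[.531,-.2045,.221]
plan([((.43,.12,.42),4,40),((.45,0,.40),5,40),(tcp(G,6,40,.09),6,40)],step=4)
E
```

```text
1.1 [0.392  0.3202 0.3987] [-178.383    33.488  -178.1843] q [-44.5509 -17.2236 -14.6576 105.7149  25.3498  74.7019  28.8607] F [-0.429  -0.2898  0.0785] w 0.08701476820712381 g 0.0
1 [-0.64 -3.35  0.09] [-0.5 -1.1 -0.3] -> [0.398 0.287 0.402]
2 [-0.62 -3.36  0.07] [-0.5 -1.1 -0.3] -> [0.405 0.254 0.406]
3 [-0.6  -3.36  0.05] [-0.5 -1.1 -0.3] -> [0.411 0.22  0.409]
4 [-0.58 -3.37  0.04] [-0.5 -1.1 -0.3] -> [0.417 0.187 0.413]
5 [-0.56 -3.37  0.02] [-0.5 -1.1 -0.2] -> [0.424 0.153 0.416]
6 [-0.54 -3.37 -0.  ] [-0.4 -1.  -0.3] -> [0.43 0.12 0.42]
--
7 [ 0.1  -3.03  0.57] [-0.2 -0.  -0.2] -> [0.435 0.09  0.415]
8 [ 0.11 -3.03  0.56] [-0.2 -0.  -0.2] -> [0.44 0.06 0.41]
9 [ 0.12 -3.03  0.55] [-0.1 -0.  -0.2] -> [0.445 0.03  0.405]
10 [ 0.14 -3.03  0.54] [-0.2 -0.  -0.1] -> [ 0.45 -0.    0.4 ]
--
11 [ 0.95 -3.02  1.52] [-0.1 -0.  -0.1] -> [ 0.455 -0.03   0.382]
12 [ 0.96 -3.03  1.52] [-0.1 -0.  -0.1] -> [ 0.46  -0.06   0.364]
13 [ 0.96 -3.03  1.51] [-0.1 -0.  -0.1] -> [ 0.465 -0.09   0.347]
14 [ 0.97 -3.02  1.5 ] [-0.1 -0.  -0.1] -> [ 0.47  -0.12   0.329]
15 [ 0.97 -3.03  1.5 ] [-0.1 -0.  -0.1] -> [ 0.475 -0.15   0.311]
16 [ 0.98 -3.03  1.49] [-0.1 -0.  -0.1] -> [ 0.481 -0.179  0.293]
17 [ 0.99 -3.02  1.49] [-0.  -0.  -0.2] -> [ 0.486 -0.209  0.275]
--
```

```bash
python3 - <<'E'
from h import *
G=[.531,-.2045,.221]
plan([((.43,.24,.345),3,36),((.455,0,.30),5,40),(tcp(G,6,40,.09),6,40)],step=4.5)
E
```

```text
1 [ 0.   -2.65  2.22] [-0.8 -0.8 -0.3] -> [0.405 0.293 0.381]
2 [ 0.05 -2.68  2.18] [-0.7 -0.9 -0.3] -> [0.417 0.267 0.363]
3 [ 0.09 -2.71  2.15] [-0.8 -0.8 -0.3] -> [0.43  0.24  0.345]
--
4 [ 0.27 -4.02  0.73] [-0.2 -0.7 -0.3] -> [0.434 0.2   0.337]
5 [ 0.3  -4.02  0.71] [-0.2 -0.7 -0.3] -> [0.438 0.16  0.33 ]
6 [ 0.33 -4.02  0.69] [-0.2 -0.7 -0.3] -> [0.443 0.12  0.323]
7 [ 0.36 -4.02  0.67] [-0.2 -0.6 -0.2] -> [0.447 0.08  0.315]
8 [ 0.38 -4.02  0.66] [-0.2 -0.7 -0.3] -> [0.451 0.04  0.308]
9 [ 0.41 -4.01  0.64] [-0.2 -0.6 -0.2] -> [0.455 0.    0.3  ]
--
10 [ 0.13 -4.22  0.54] [-0.1 -0.  -0.2] -> [ 0.461 -0.042  0.295]
11 [ 0.14 -4.22  0.53] [-0.1 -0.  -0.1] -> [ 0.467 -0.084  0.29 ]
12 [ 0.15 -4.23  0.52] [-0.2 -0.  -0.2] -> [ 0.473 -0.126  0.285]
13 [ 0.16 -4.23  0.51] [-0.1 -0.  -0.1] -> [ 0.48  -0.167  0.28 ]
14 [ 0.18 -4.22  0.49] [-0.2 -0.  -0.2] -> [ 0.486 -0.209  0.275]
--
```

Request:
jog_arm(motion=[{"y":-2.6,"z":2.2,"ax":-0.8,"ay":-0.8,"az":-0.3},{"x":0.1,"y":-2.7,"z":2.2,"ax":-0.7,"ay":-0.9,"az":-0.3},{"x":0.1,"y":-2.7,"z":2.1,"ax":-0.8,"ay":-0.8,"az":-0.3},{"x":0.3,"y":-4,"z":0.7,"ax":-0.2,"ay":-0.7,"az":-0.3},{"x":0.3,"y":-4,"z":0.7,"ax":-0.2,"ay":-0.7,"az":-0.3}])

```text
$.motion[0]: bad value
```

Request:
jog_arm(motion=[{"x":0.3,"y":-4,"z":0.7,"ax":-0.2,"ay":-0.7,"az":-0.3},{"x":0.4,"y":-4,"z":0.7,"ax":-0.2,"ay":-0.6,"az":-0.2},{"x":0.4,"y":-4,"z":0.7,"ax":-0.2,"ay":-0.7,"az":-0.3},{"x":0.4,"y":-4,"z":0.6,"ax":-0.2,"ay":-0.6,"az":-0.2},{}])

```text
$.motion[4]: bad value
```

```bash
python3 - <<'E'
from h import *
st()
G=[.531,-.2045,.221]
plan([(tcp(G,6,40,.09),6,40),(tcp(G,6,40),6,40)],step=4.2)
E
```

```text
1.1 [0.392  0.3202 0.3987] [-178.383    33.488  -178.1843] q [-44.5509 -17.2236 -14.6576 105.7149  25.3498  74.7019  28.8607] F [-0.429  -0.2898  0.0785] w 0.08701476820712381 g 0.0
1 [ 0.03 -3.77  1.14] [-0.3 -0.5 -0.2] -> [0.399 0.282 0.39 ]
2 [ 0.05 -3.78  1.12] [-0.3 -0.5 -0.2] -> [0.405 0.245 0.381]
3 [ 0.07 -3.78  1.1 ] [-0.3 -0.5 -0.2] -> [0.412 0.207 0.372]
4 [ 0.1  -3.79  1.08] [-0.3 -0.5 -0.2] -> [0.419 0.169 0.364]
5 [ 0.12 -3.79  1.06] [-0.3 -0.5 -0.2] -> [0.425 0.131 0.355]
6 [ 0.14 -3.8   1.04] [-0.3 -0.5 -0.3] -> [0.432 0.093 0.346]
7 [ 0.17 -3.8   1.02] [-0.3 -0.4 -0.2] -> [0.439 0.055 0.337]
8 [ 0.19 -3.81  1.  ] [-0.3 -0.5 -0.3] -> [0.445 0.018 0.328]
9 [ 0.22 -3.81  0.98] [-0.3 -0.4 -0.2] -> [ 0.452 -0.02   0.32 ]
10 [ 0.24 -3.81  0.96] [-0.3 -0.5 -0.3] -> [ 0.459 -0.058  0.311]
11 [ 0.27 -3.82  0.94] [-0.3 -0.4 -0.2] -> [ 0.466 -0.096  0.302]
12 [ 0.29 -3.82  0.91] [-0.3 -0.4 -0.3] -> [ 0.472 -0.134  0.293]
13 [ 0.31 -3.83  0.89] [-0.3 -0.5 -0.2] -> [ 0.479 -0.171  0.284]
14 [ 0.34 -3.83  0.87] [-0.2 -0.4 -0.3] -> [ 0.486 -0.209  0.275]
--
15 [-0.  0.  3.] [-0. -0.  0.] -> [ 0.505 -0.207  0.252]
16 [-0.  0.  3.] [-0. -0.  0.] -> [ 0.524 -0.205  0.229]
17 [-0.01  0.01  3.  ] [-0.  -0.1  0. ] -> [ 0.543 -0.203  0.206]
--
```

Each row needs all six numbers, so I'll resend them in full.

Request:
jog_arm(motion=[{"x":0,"y":-2.6,"z":2.2,"ax":-0.8,"ay":-0.8,"az":-0.3},{"x":0.1,"y":-2.7,"z":2.2,"ax":-0.7,"ay":-0.9,"az":-0.3},{"x":0.1,"y":-2.7,"z":2.1,"ax":-0.8,"ay":-0.8,"az":-0.3},{"x":0.3,"y":-4,"z":0.7,"ax":-0.2,"ay":-0.7,"az":-0.3},{"x":0.3,"y":-4,"z":0.7,"ax":-0.2,"ay":-0.7,"az":-0.3}])

```text
time_s: 1.6
tool_pos: [0.4649, 0.2529, 0.3155]
tool_rot: [-175.2, 33.7, -175.1]
force: [0.3, 0.9, 0.7]
grip_width: 0.0872
grasp_force: 0.0
```

Request:
jog_arm(motion=[{"x":0.3,"y":-4,"z":0.7,"ax":-0.2,"ay":-0.7,"az":-0.3},{"x":0.4,"y":-4,"z":0.7,"ax":-0.2,"ay":-0.6,"az":-0.2},{"x":0.4,"y":-4,"z":0.7,"ax":-0.2,"ay":-0.7,"az":-0.3},{"x":0.4,"y":-4,"z":0.6,"ax":-0.2,"ay":-0.6,"az":-0.2},{"x":0,"y":0,"z":0,"ax":0,"ay":0,"az":0}])

```text
time_s: 2.1
tool_pos: [0.5262, 0.1199, 0.2624]
tool_rot: [-172.0, 32.6, -174.0]
force: [-0.6, -0.0, -0.2]
grip_width: 0.087
grasp_force: 0.0
```

```bash
python3 - <<'E'
from h import *
st()
G=[.531,-.2045,.221]
plan([(tcp(G,6,40,.09),6,40),(tcp(G,6,40),6,40)],step=4.2)
E
```

```text
2.1 [0.5262 0.1199 0.2624] [-171.9978   32.585  -174.01  ] q [-15.3587 -17.1957 -11.2006 121.2515  20.4439  49.454   57.0101] F [-0.5592 -0.0411 -0.2355] w 0.08698175759420543 g 0.0
1 [ 0.7  -4.09 -0.07] [-1.  -0.9  0.1] -> [0.521 0.079 0.264]
2 [ 0.69 -4.09 -0.15] [-1.  -0.9  0.1] -> [0.516 0.038 0.266]
3 [ 0.68 -4.09 -0.24] [-1.  -0.9  0.1] -> [ 0.511 -0.004  0.267]
4 [ 0.67 -4.08 -0.32] [-1.  -0.9  0. ] -> [ 0.506 -0.045  0.269]
5 [ 0.66 -4.08 -0.4 ] [-1.  -0.9  0.1] -> [ 0.501 -0.086  0.271]
6 [ 0.65 -4.07 -0.48] [-1. -1.  0.] -> [ 0.496 -0.127  0.272]
7 [ 0.64 -4.06 -0.56] [-1.  -0.9  0.1] -> [ 0.491 -0.168  0.274]
8 [ 0.63 -4.04 -0.64] [-1. -1.  0.] -> [ 0.486 -0.209  0.275]
--
9 [-0. -0.  3.] [-0.  0.  0.] -> [ 0.505 -0.207  0.252]
10 [-0. -0.  3.] [-0.  0.  0.] -> [ 0.524 -0.205  0.229]
11 [-0. -0.  3.] [-0.  0.  0.] -> [ 0.543 -0.203  0.206]
--
```

```bash
cat > kin.py <<'E'
from h import *
import itertools
from scipy.optimize import least_squares
D=[([-65.7706,18.4342,-4.0153,83.1693,1.2967,78.5409,-3.2594],[.2582,.596,.2216],[-179.9009,.0073,156.581]),
([-44.5509,-17.2236,-14.6576,105.7149,25.3498,74.7019,28.8607],[.392,.3202,.3987],[-178.383,33.488,-178.1843]),
([-15.3587,-17.1957,-11.2006,121.2515,20.4439,49.454,57.0101],[.5262,.1199,.2624],[-171.9978,32.585,-174.01])]
def fk(q,L,s):
    # z,y,z,y,z,y,z with signs s ; L: h,L1,e,L2,e2,w,L3
    h,L1,e,L2,e2,w,L3=L; q=np.array(q)*s
    p=np.array([0,0,h]);R=Ro.from_euler("z",q[0],degrees=True)*Ro.from_euler("y",q[1],degrees=True)*Ro.from_euler("z",q[2],degrees=True)
    p=p+R.apply([e,0,L1]);R=R*Ro.from_euler("y",q[3],degrees=True)
    p=p+R.apply([e2,0,L2]);R=R*Ro.from_euler("z",q[4],degrees=True)*Ro.from_euler("y",q[5],degrees=True)
    p=p+R.apply([w,0,L3]);R=R*Ro.from_euler("z",q[6],degrees=True)
    return p,R
if __name__=="__main__":
    best=[]
    for s1,s3,s5,s7 in itertools.product((1,-1),repeat=4):
        s=np.array([s1,1,s3,1,s5,1,s7])
        Rs=[fk(q,np.zeros(7),s)[1].inv()*Ro.from_euler("xyz",r,degrees=True) for q,p,r in D]
        err=max(np.degrees((Rs[0].inv()*x).magnitude()) for x in Rs[1:])
        f=least_squares(lambda L:np.concatenate([fk(q,L,s)[0]-p for q,p,r in D]),[.3,.4,0,.4,0,0,.3])
        best.append((err,s,f.cost,f.x,Rs[0].as_euler("xyz",degrees=True)))
    best.sort(key=lambda b:b[0])
    for b in best[:2]: print(*b)
E
python3 kin.py
```

```text
5.4069080183820446e-05 [-1  1 -1  1 -1  1 -1] 0.00036035663707244416 [ 0.2869  0.5148 -0.0052  0.5254  0.0239  0.0176  0.4275] [ 0. -0. 90.]
23.435437592379174 [-1  1  1  1 -1  1 -1] 0.0007398965560251702 [-0.3586 -0.0478  0.1614  0.3995 -0.4268 -0.0344 -0.3428] [-0.2047  2.516  82.3713]
```

```bash
cat > kin2.py <<'E'
from kin import *
S=np.array([-1,1,-1,1,-1,1,-1])
def fk2(q,L):
    h,L1,e,L2,e2,w,L3,y1,y2,y3=L; q=np.array(q)*S; E=lambda a,v:Ro.from_euler(a,v,degrees=True)
    R=E("z",q[0]);p=R.apply([0,0,h]);R=R*E("y",q[1])*E("z",q[2])
    p=p+R.apply([e,y1,L1]);R=R*E("y",q[3]);p=p+R.apply([e2,y2,L2]);R=R*E("z",q[4])*E("y",q[5])
    p=p+R.apply([w,y3,L3]);return p,R*E("z",q[6])*E("z",90)
def fit(D=D,w=.003):
    x0=np.array([.3,.5,0,.5,0,0,.42,0,0,0]);return least_squares(lambda L:np.r_[np.concatenate([fk2(q,L)[0]-p for q,p,r in D]),w*(L-x0)],x0)
if __name__=="__main__":
    f=fit();print(f.x);[print((fk2(q,f.x)[0]-p)*1e3) for q,p,r in D]
E
python3 kin2.py; python3 - <<'E'
from h import *
st()
E
```

```text
[ 0.2427  0.4711 -0.0006  0.5119 -0.0036  0.001   0.3686 -0.0139 -0.0139
  0.0014]
[-0.0013  0.0001 -0.0006]
[ 0.0044 -0.0013  0.0021]
[-0.0027  0.0025 -0.001 ]
2.1 [0.5262 0.1199 0.2624] [-171.9978   32.585  -174.01  ] q [-15.3587 -17.1957 -11.2006 121.2515  20.4439  49.454   57.0101] F [-0.5592 -0.0411 -0.2355] w 0.08698175759420543 g 0.0
```

```bash
cat > ik.py <<'E'
from kin2 import *
L=fit().x
lo=np.array([-163.93,-17.29,-79.2,3.27,-89.18,5.43,-154.24]);hi=np.array([163.93,119.83,71.16,140.29,269.18,117.66,154.24])
def ik(x,yaw,tilt,q0):
    T=ori(yaw,tilt)
    def r(q):
        p,R=fk2(q,L);return np.r_[(p-x)*10,(R.inv()*T).as_rotvec()*3,.001*(q-q0)/57]
    f=least_squares(r,np.clip(q0,lo+.5,hi-.5),bounds=(lo+.3,hi-.3),x_scale=50)
    p,R=fk2(f.x,L);return f.x,np.linalg.norm(p-x)*1e3,np.degrees((R.inv()*T).magnitude())
E
cat > t.py <<'E'
from ik import *
q=np.array(env.get_obs()["qpos"])
G=[.531,-.2045,.221];S=[.537,.225,.33];P=[.465,.076,.086]
for tilt in(45,40,35,30,25):
  for n,x,y in(("ring",tcp(G,6,tilt),6),("ring back40",tcp(G,6,tilt,.04),6),("ring lift",tcp(np.add(G,[-.06,0,.03]),6,tilt),6),
   ("stand pre",tcp(np.add(S,[-.06,0,0]),1,tilt),1),("stand",tcp(np.add(S,[0,0,-.02]),1,tilt),1),("stand back",tcp(np.add(S,[0,0,-.02]),1,tilt,.06),1),
   ("pan",tcp(P,6,tilt),6),("pan back",tcp(P,6,tilt,.06),6),("pan hang pre",tcp([.537-.08,.225,.16],1,tilt),1),("pan hang back",tcp([.515,.225,.11],1,tilt,.06),1)):
    a=ik(x,y,tilt,q); print(tilt,n,x,"err %.1f %.1f"%a[1:],np.round(a[0]))
E
python3 t.py
```

```text
45 ring [ 0.5444 -0.2031  0.2076] err 0.0 0.0 [-16. -17.  45. 129. -29.  29. 148.]
45 ring back40 [ 0.5162 -0.2061  0.2358] err 1.5 0.4 [ 11. -17.  23. 128. -36.  37. 154.]
45 ring lift [ 0.4844 -0.2031  0.2376] err 13.3 3.2 [ 21. -17.  16. 128. -36.  42. 154.]
45 stand pre [0.4904 0.2252 0.3166] err 20.8 3.9 [-46. -17.  -3. 120.  41.  55.  23.]
45 stand [0.5504 0.2252 0.2966] err 0.0 0.0 [-14. -17. -23. 122.  30.  40.  35.]
45 stand back [0.508  0.2245 0.339 ] err 17.1 3.2 [-43. -17.  -3. 117.  38.  55.  28.]
45 pan [0.4784 0.0774 0.0726] err 40.5 9.4 [-62. -17.  39. 140.  51.  26.  34.]
45 pan back [0.4362 0.073  0.115 ] err 55.9 10.8 [-18. -17.  -4. 140.  25.  26.  53.]
45 pan hang pre [0.4704 0.2252 0.1466] err 0.0 0.0 [-11. -17. -36. 139.  47.  31.   6.]
45 pan hang back [0.486  0.2245 0.139 ] err 0.0 0.0 [-13. -14. -33. 139.  53.  30.   2.]
40 ring [ 0.5431 -0.2032  0.2064] err 0.0 0.0 [-22. -17.  48. 125. -16.  33. 135.]
40 ring back40 [ 0.5176 -0.2059  0.2371] err 0.0 0.0 [  2. -17.  28. 125. -24.  39. 142.]
40 ring lift [ 0.4831 -0.2032  0.2364] err 4.1 0.8 [ 33. -17.   4. 1
[... 2476 characters left out ...]
114. -10.  53. 125.]
25 ring lift [ 0.479  -0.2037  0.2338] err 0.0 0.0 [-12. -17.  36. 118.  -3.  54. 121.]
25 stand pre [0.485  0.2251 0.3128] err 0.0 0.0 [-19. -14. -15. 110.  11.  63.  53.]
25 stand [0.545  0.2251 0.2928] err 0.0 0.0 [-18.  -7. -14. 107.  13.  59.  54.]
25 stand back [0.5197 0.2247 0.3472] err 0.0 0.0 [-19. -11. -14. 103.  11.  66.  55.]
25 pan [0.473  0.0768 0.0688] err 0.0 0.0 [-16. -11.   1. 137.   8.  29.  74.]
25 pan back [0.4478 0.0742 0.1232] err 9.8 1.5 [-11. -17.  -4. 135.   4.  39.  78.]
25 pan hang pre [0.465  0.2251 0.1428] err 0.0 0.0 [-20. -10. -18. 126.  17.  44.  42.]
25 pan hang back [0.4977 0.2247 0.1472] err 0.0 0.0 [-19.  -6. -17. 123.  18.  43.  44.]
```

```bash
python3 - <<'E'
from ik import *
q=np.array(env.get_obs()["qpos"])
G=[.531,-.2045,.221]
W=[((.53,.05,.29),3,30),((.52,-.1,.30),5,30),(tcp(G,6,30,.07),6,30),(tcp(G,6,30),6,30)]
for w in W:
    a=ik(np.array(w[0]),w[1],w[2],q);q=a[0];print(w[0],"%.1f %.1f"%a[1:],np.round(q))
plan(W,step=4)
E
```

```text
(0.53, 0.05, 0.29) 9.3 1.7 [ -7. -17.  -3. 116.   3.  53.  82.]
(0.52, -0.1, 0.3) 6.0 1.2 [ 19. -17.  -3. 115. -14.  55. 116.]
[ 0.5056 -0.2072  0.2652] 0.0 0.0 [ 22. -13.   8. 116. -19.  53. 135.]
[ 0.5404 -0.2035  0.2045] 0.0 0.0 [ 21.  -7.   7. 119. -22.  45. 137.]
1 [-0.6  -3.64 -0.76] [-3.2  1.4  1.2] -> [0.528 0.085 0.276]
2 [-0.65 -3.57 -0.97] [-3.2  1.4  1.2] -> [0.53 0.05 0.29]
--
3 [ 0.26 -3.73 -0.44] [-0.3 -0.  -0.4] -> [0.528 0.013 0.293]
4 [ 0.29 -3.73 -0.45] [-0.2 -0.  -0.5] -> [ 0.525 -0.025  0.295]
5 [ 0.32 -3.73 -0.47] [-0.3 -0.  -0.4] -> [ 0.522 -0.063  0.297]
6 [ 0.34 -3.72 -0.49] [-0.2 -0.  -0.5] -> [ 0.52 -0.1   0.3 ]
--
7 [ 1.27 -3.51  0.61] [-0.2 -0.  -0.3] -> [ 0.515 -0.136  0.288]
8 [ 1.28 -3.51  0.61] [-0.2 -0.  -0.3] -> [ 0.51  -0.171  0.277]
9 [ 1.3  -3.51  0.59] [-0.1 -0.  -0.2] -> [ 0.506 -0.207  0.265]
--
10 [-0.   0.   3.5] [-0. -0. -0.] -> [ 0.523 -0.205  0.235]
11 [-0.    0.01  3.5 ] [-0. -0. -0.] -> [ 0.54  -0.203  0.205]
--
```

```bash
python3 - <<'E'
from ik import *
q=np.array(env.get_obs()["qpos"])
G=[.531,-.2045,.221]
W=[((.53,.05,.29),3,22),((.52,-.1,.30),5,22),(tcp(G,6,30,.07),6,30)]
for w in W:
    a=ik(np.array(w[0]),w[1],w[2],q);q=a[0];print(w[0],"%.1f %.1f"%a[1:],np.round(q))
plan(W,step=4)
E
```

```text
(0.53, 0.05, 0.29) 0.0 0.0 [-14. -14.   3. 112.   4.  60.  81.]
(0.52, -0.1, 0.3) 0.0 0.0 [-10. -15.  18. 110.  -1.  62. 104.]
[ 0.5056 -0.2072  0.2652] 0.0 0.0 [-10. -17.  34. 116.  -7.  52. 124.]
1 [-0.6  -3.64 -0.76] [-3.3  5.4  1. ] -> [0.528 0.085 0.276]
2 [-0.57 -3.57 -1.02] [-3.3  5.4  0.9] -> [0.53 0.05 0.29]
--
3 [ 0.32 -3.73 -0.4 ] [-0.2 -0.  -0.5] -> [0.527 0.013 0.293]
4 [ 0.35 -3.73 -0.41] [-0.2 -0.  -0.4] -> [ 0.525 -0.025  0.295]
5 [ 0.38 -3.72 -0.42] [-0.2 -0.  -0.5] -> [ 0.523 -0.062  0.297]
6 [ 0.42 -3.72 -0.44] [-0.2 -0.  -0.4] -> [ 0.52 -0.1   0.3 ]
--
7 [ 1.16 -3.52  0.78] [-0.1 -2.7 -0.3] -> [ 0.515 -0.136  0.288]
8 [ 1.22 -3.51  0.72] [-0.1 -2.7 -0.3] -> [ 0.51  -0.171  0.277]
9 [ 1.26 -3.51  0.65] [-0.2 -2.6 -0.3] -> [ 0.506 -0.207  0.265]
--
```

Request:
jog_arm(motion=[{"x":-0.6,"y":-3.6,"z":-0.8,"ax":-3.3,"ay":5.4,"az":1},{"x":-0.6,"y":-3.6,"z":-1,"ax":-3.3,"ay":5.4,"az":0.9},{"x":0.3,"y":-3.7,"z":-0.4,"ax":-0.2,"ay":0,"az":-0.5},{"x":0.3,"y":-3.7,"z":-0.4,"ax":-0.2,"ay":0,"az":-0.4},{"x":0.4,"y":-3.7,"z":-0.4,"ax":-0.2,"ay":0,"az":-0.5}])

```text
time_s: 2.6
tool_pos: [0.5246, -0.0561, 0.3004]
tool_rot: [179.9, 22.2, -175.0]
force: [0.4, -0.3, -1.4]
grip_width: 0.0867
grasp_force: 0.0
```

```bash
python3 - <<'E'
from h import *
st()
G=[.531,-.2045,.221]
plan([((.52,-.1,.30),5,22),(tcp(G,6,30,.07),6,30)],step=4)
E
```

```text
2.6 [ 0.5246 -0.0561  0.3004] [ 179.8676   22.2288 -174.9571] q [-12.6449 -16.164   15.3285 111.9382   1.2302  61.6516  97.6216] F [ 0.3855 -0.304  -1.4366] w 0.08669877282212173 g 0.0
1 [ 0.4  -2.17 -0.15] [0.1 0.1 0. ] -> [ 0.522 -0.078  0.3  ]
2 [ 0.4  -2.16 -0.14] [0.  0.1 0. ] -> [ 0.52 -0.1   0.3 ]
--
3 [ 1.17 -3.52  0.78] [-0.1 -2.7 -0.3] -> [ 0.515 -0.136  0.288]
4 [ 1.22 -3.51  0.71] [-0.1 -2.6 -0.3] -> [ 0.51  -0.171  0.277]
5 [ 1.27 -3.51  0.66] [-0.2 -2.7 -0.3] -> [ 0.506 -0.207  0.265]
--
```

Tracking is now exact.

Request:
jog_arm(motion=[{"x":0.4,"y":-2.2,"z":-0.1,"ax":0.1,"ay":0.1,"az":0},{"x":0.4,"y":-2.2,"z":-0.1,"ax":0,"ay":0.1,"az":0},{"x":1.2,"y":-3.5,"z":0.8,"ax":-0.1,"ay":-2.7,"az":-0.3},{"x":1.2,"y":-3.5,"z":0.7,"ax":-0.1,"ay":-2.6,"az":-0.3},{"x":1.3,"y":-3.5,"z":0.6,"ax":-0.2,"ay":-2.7,"az":-0.3}])

```text
time_s: 3.1
tool_pos: [0.5053, -0.2072, 0.2643]
tool_rot: [-179.9, 30.1, -173.9]
force: [0.9, -0.5, -0.3]
grip_width: 0.0873
grasp_force: 0.0
```

Request:
jog_arm(motion=[{"x":0,"y":0,"z":0,"ax":0,"ay":0,"az":0},{"x":0,"y":0,"z":0,"ax":0,"ay":0,"az":0},{"x":0,"y":0,"z":0,"ax":0,"ay":0,"az":0},{"x":0,"y":0,"z":0,"ax":0,"ay":0,"az":0},{"x":0,"y":0,"z":0,"ax":0,"ay":0,"az":0}])

```text
time_s: 3.6
tool_pos: [0.506, -0.2054, 0.2647]
tool_rot: [-179.9, 30.0, -173.8]
force: [0.6, -0.4, -1.4]
grip_width: 0.0867
grasp_force: 0.0
```

```bash
python3 - <<'E'
from h import *
import cv2
st()
G=[.531,-.2045,.221]
plan([(tcp(G,6,30),6,30)],step=2)
s=env.read_camera("scene")[...,::-1];t=env.read_camera("top")[...,::-1]
a=cv2.resize(s[170:270,320:420],(500,500),interpolation=cv2.INTER_CUBIC)
b=cv2.resize(t[200:300,380:440],(300,500),interpolation=cv2.INTER_CUBIC)
cv2.imwrite("pics/p1.png",np.hstack([a,b]))
for n,z in(("TCP",pose()[0]),("G",pose()[0]+pose()[1].apply([0,0,-.019]))): print(n,(proj("scene",z)-[320,170])*5,(proj("top",z)-[380,200])*5+[500,0])
E
```

```text
3.6 [ 0.506  -0.2054  0.2647] [-179.9436   30.0237 -173.8484] q [ -0.1169 -16.3982  26.1042 117.6183 -10.8886  52.0147 127.6194] F [ 0.5577 -0.4219 -1.4085] w 0.08671491340937144 g 0.0
1 [ 0.01 -0.04  1.73] [0. 0. 0.] -> [ 0.515 -0.205  0.25 ]
2 [ 0.01 -0.04  1.73] [0. 0. 0.] -> [ 0.523 -0.204  0.235]
3 [ 0.   -0.05  1.74] [0.  0.  0.1] -> [ 0.532 -0.204  0.22 ]
4 [ 0.01 -0.04  1.73] [0. 0. 0.] -> [ 0.54  -0.203  0.205]
--
TCP [303.252 156.575] [764.1428 258.1726]
G [317.2413 134.4901] [774.8749 275.4152]
```

View pics/p1.png

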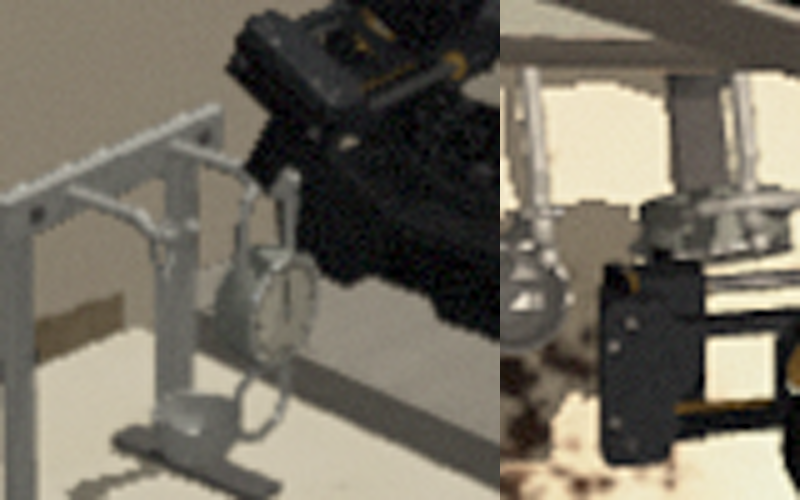

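The scale hangs by its ring between the opened fingers, with the dial at about (290,310) in the left crop and the ring crown at about (740,200) in the right crop. The finger gap brackets it, so I'll go in along the tool axis.

Request:
jog_arm(motion=[{"x":0,"y":0,"z":1.7,"ax":0,"ay":0,"az":0},{"x":0,"y":0,"z":1.7,"ax":0,"ay":0,"az":0},{"x":0,"y":0,"z":1.7,"ax":0,"ay":0,"az":0},{"x":0,"y":0,"z":1.8,"ax":0,"ay":0,"az":0},{"x":0,"y":0,"z":0,"ax":0,"ay":0,"az":0}])

```text
time_s: 4.2
tool_pos: [0.539, -0.2017, 0.2019]
tool_rot: [179.9, 29.8, -174.0]
force: [0.1, 0.0, -0.3]
grip_width: 0.0872
grasp_force: 0.0
```

Request:
jog_arm(motion=[{"x":0,"y":0,"z":0,"ax":0,"ay":0,"az":0},{"x":0,"y":0,"z":0,"ax":0,"ay":0,"az":0},{"x":0,"y":0,"z":0,"ax":0,"ay":0,"az":0},{"x":0,"y":0,"z":0,"ax":0,"ay":0,"az":0},{"x":0,"y":0,"z":0,"ax":0,"ay":0,"az":0}], claw=-1, squeeze=25)

```text
time_s: 4.7
tool_pos: [0.5397, -0.2034, 0.2051]
tool_rot: [-180.0, 30.1, -174.0]
force: [0.0, -1.7, 1.5]
grip_width: 0.0562
grasp_force: 25.0
```

Request:
jog_arm(motion=[{"x":0,"y":0,"z":0,"ax":0,"ay":0,"az":0},{"x":0,"y":0,"z":0,"ax":0,"ay":0,"az":0},{"x":0,"y":0,"z":0,"ax":0,"ay":0,"az":0},{"x":0,"y":0,"z":0,"ax":0,"ay":0,"az":0},{"x":0,"y":0,"z":0,"ax":0,"ay":0,"az":0}])

```text
time_s: 5.2
tool_pos: [0.5399, -0.2035, 0.205]
tool_rot: [-179.9, 30.1, -174.0]
force: [-2.0, -1.3, 4.1]
grip_width: 0.0558
grasp_force: 25.0
```

```bash
python3 - <<'E'
from h import *
import cv2
st()
p=pose()[0]
plan([(p+[0,0,.018],6,30),(p+[-.06,-.006,.025],6,30)],step=1.5)
s=env.read_camera("scene")[...,::-1];t=env.read_camera("top")[...,::-1]
a=cv2.resize(s[170:270,320:420],(500,500),interpolation=cv2.INTER_CUBIC)
b=cv2.resize(t[200:300,390:450],(300,500),interpolation=cv2.INTER_CUBIC)
cv2.imwrite("pics/p2.png",np.hstack([a,b]))
E
```

```text
5.2 [ 0.5399 -0.2035  0.205 ] [-179.948    30.0616 -174.0182] q [ -2.4147  -9.4764  28.3933 119.6552 -16.1486  44.0519 131.8355] F [-1.9956 -1.2829  4.1145] w 0.05575822626694792 g 25.00061832368374
1 [-0.45 -0.   -0.78] [-0.  0. -0.] -> [ 0.54  -0.203  0.214]
2 [-0.45 -0.   -0.78] [-0.1  0.1 -0. ] -> [ 0.54  -0.203  0.223]
--
3 [ 0.97  0.01 -0.72] [ 0. -0. -0.] -> [ 0.528 -0.205  0.224]
4 [ 0.98  0.01 -0.72] [ 0. -0. -0.] -> [ 0.516 -0.206  0.226]
5 [ 0.97  0.   -0.73] [ 0. -0. -0.] -> [ 0.504 -0.207  0.227]
6 [ 0.98  0.01 -0.72] [ 0. -0. -0.] -> [ 0.492 -0.208  0.229]
7 [ 0.97  0.   -0.73] [ 0. -0. -0.] -> [ 0.48 -0.21  0.23]
--
```

Request:
jog_arm(motion=[{"x":-0.4,"y":0,"z":-0.8,"ax":0,"ay":0,"az":0},{"x":-0.5,"y":0,"z":-0.8,"ax":0,"ay":0,"az":0},{"x":0.5,"y":0,"z":-0.4,"ax":0,"ay":0,"az":0},{"x":1,"y":0,"z":-0.7,"ax":0,"ay":0,"az":0},{"x":1,"y":0,"z":-0.7,"ax":0,"ay":0,"az":0}])

```text
time_s: 5.8
tool_pos: [0.5072, -0.2062, 0.2251]
tool_rot: [180.0, 29.9, -174.0]
force: [0.0, 0.3, -3.7]
grip_width: 0.0562
grasp_force: 25.0
```

Request:
jog_arm(motion=[{"x":1,"y":0,"z":-0.7,"ax":0,"ay":0,"az":0},{"x":1,"y":0,"z":-0.7,"ax":0,"ay":0,"az":0},{"x":1,"y":0,"z":-0.7,"ax":0,"ay":0,"az":0},{"x":0,"y":0,"z":0,"ax":0,"ay":0,"az":0},{"x":0,"y":0,"z":0,"ax":0,"ay":0,"az":0}])

```text
time_s: 6.3
tool_pos: [0.472, -0.2112, 0.2292]
tool_rot: [-179.9, 30.0, -174.1]
force: [0.1, -0.4, -3.3]
grip_width: 0.0561
grasp_force: 25.0
```

```bash
python3 - <<'E'
from h import *
import cv2
st()
s=env.read_camera("scene")[...,::-1];t=env.read_camera("top")[...,::-1]
a=cv2.resize(s[170:270,320:420],(500,500),interpolation=cv2.INTER_CUBIC)
b=cv2.resize(t[200:300,390:450],(300,500),interpolation=cv2.INTER_CUBIC)
cv2.imwrite("pics/p3.png",np.hstack([a,b]))
E
```

```text
6.3 [ 0.472  -0.2112  0.2292] [-179.9489   30.0296 -174.1491] q [ 12.5712 -17.1258  18.3559 123.0292 -16.0894  49.9011 135.0072] F [ 0.0889 -0.3903 -3.3308] w 0.05611569367757395 g 24.99963529407978
```

View pics/p3.png

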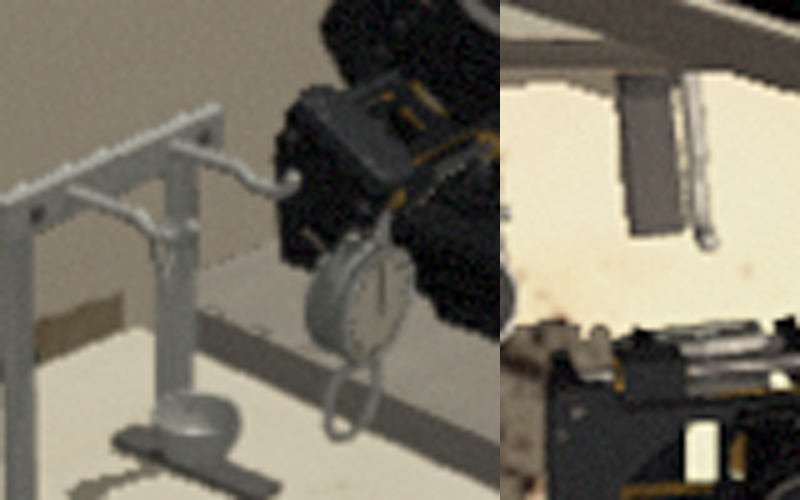

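The scale is off the peg and hangs upright in the fingers, with the dial at (380,290) in the left crop. The bare peg tip shows at scene (378.6,206) and top (431.4,248.6), so I can use it as a calibration check for the stand hook.

```bash
python3 - <<'E'
from ik import *
x,r=tri((378.6,206),(431.4,248.6));print("racktip",x,r)
print(" expected from grip", np.array([.531,-.2045,.241])+Ro.from_euler("z",6,degrees=True).apply([-.026,0,.011]))
print("peg dir",[atz("top",390+a/5-100,200+b/5,.245) for a,b in((691,80),(704,235))])
q=np.array(env.get_obs()["qpos"])
W=[]
for w in [((.475,-.15,.27),4,28),((.485,-.05,.30),4,22),((.475,.1,.33),3,20),((.465,.2245,.335),1,22),(tcp([.49,.2245,.33],1,26),1,26),(tcp([.535,.2245,.33],1,30),1,30),(tcp([.535,.2245,.31],1,30),1,30)]:
    a=ik(np.array(w[0]),w[1],w[2],q);q=a[0];print(np.round(w[0],3),w[1:],"%.1f %.1f"%a[1:],np.round(q))
E
```

```text
racktip [ 0.5145 -0.2069  0.2466] 0.533371034513907
 expected from grip [ 0.5051 -0.2072  0.252 ]
peg dir [array([ 0.5891, -0.2   ,  0.245 ]), array([ 0.5185, -0.2057,  0.245 ])]
[ 0.475 -0.15   0.27 ] (4, 28) 9.9 2.0 [ 29. -17.  -3. 118. -18.  57. 126.]
[ 0.485 -0.05   0.3  ] (4, 22) 8.3 1.8 [ 10. -17.  -3. 113.  -6.  64. 102.]
[0.475 0.1   0.33 ] (3, 20) 5.0 1.1 [-15. -17.  -3. 109.   4.  70.  74.]
[0.465 0.224 0.335] (1, 22) 0.0 0.0 [-19. -15. -15. 107.   9.  69.  55.]
[0.498 0.225 0.313] (1, 26) 0.0 0.0 [-18. -13. -16. 110.  12.  62.  53.]
[0.544 0.225 0.314] (1, 30) 0.0 0.0 [-17. -10. -16. 109.  15.  56.  52.]
[0.544 0.225 0.294] (1, 30) 0.0 0.0 [-17. -10. -16. 111.  16.  54.  51.]
```

```bash
python3 - <<'E'
from ik import *
q=np.array(env.get_obs()["qpos"])
W=[((.485,-.17,.28),5,22),((.49,-.05,.33),3,15),((.485,.09,.34),2,15),((.465,.2245,.335),.5,24)]
for w in W:
    a=ik(np.array(w[0]),w[1],w[2],q);q=a[0];print(np.round(w[0],3),w[1:],"%.1f %.1f"%a[1:],np.round(q))
plan(W,step=3.4)
print(tcp([.531,.2245,.33],.5,30))
E
```

```text
[ 0.485 -0.17   0.28 ] (5, 22) 0.0 0.0 [ 12. -14.  10. 113.  -8.  62. 120.]
[ 0.49 -0.05  0.33] (3, 15) 0.0 0.0 [  8. -14.  -3. 106.  -3.  73.  98.]
[0.485 0.09  0.34 ] (2, 15) 0.0 0.0 [  3. -14. -15. 105.  -1.  74.  80.]
[0.465 0.224 0.335] (0.5, 24) 0.0 0.0 [ -6. -17. -26. 108.   6.  66.  57.]
1 [-1.97  1.92 -1.8 ] [0.2 4.  0.5] -> [ 0.479 -0.19   0.255]
2 [-1.83  1.93 -1.93] [0.2 4.  0.4] -> [ 0.485 -0.17   0.28 ]
--
3 [-0.83  2.98 -1.01] [0.2 1.8 0.5] -> [ 0.486 -0.14   0.292]
4 [-0.77  2.98 -1.05] [0.2 1.7 0.5] -> [ 0.488 -0.11   0.305]
5 [-0.71  2.98 -1.08] [0.1 1.8 0.5] -> [ 0.489 -0.08   0.317]
6 [-0.65  2.99 -1.11] [0.2 1.7 0.4] -> [ 0.49 -0.05  0.33]
--
7 [-0.1   2.8  -0.18] [0.  0.  0.2] -> [ 0.489 -0.022  0.332]
8 [-0.09  2.8  -0.18] [0.1 0.  0.2] -> [0.488 0.006 0.334]
9 [-0.08  2.8  -0.19] [0.  0.  0.2] -> [0.487 0.034 0.336]
10 [-0.06  2.81 -0.19] [0.1 0.  0.2] -> [0.486 0.062 0.338]
11 [-0.06  2.8  -0.19] [0.  0.  0.2] -> [0.485 0.09  0.34 ]
--
12 [0.32 2.7  0.02] [ 0.1 -1.8  0.3] -> [0.481 0.117 0.339]
13 [0.34 2.7  0.  ] [ 0.1 -1.8  0.3] -> [0.477 0.144 0.338]
14 [ 0.35  2.7  -0.01] [ 0.1 -1.8  0.3] -> [0.473 0.171 0.337]
15 [ 0.37  2.7  -0.03] [ 0.1 -1.8  0.2] -> [0.469 0.198 0.336]
16 [ 0.37  2.69 -0.05] [ 0.1 -1.8  0.3] -> [0.465 0.224 0.335]
--
[0.5405 0.2246 0.3135]
```

Request:
jog_arm(motion=[{"x":-2,"y":1.9,"z":-1.8,"ax":0.2,"ay":4,"az":0.5},{"x":-1.8,"y":1.9,"z":-1.9,"ax":0.2,"ay":4,"az":0.4},{"x":-0.8,"y":3,"z":-1,"ax":0.2,"ay":1.8,"az":0.5},{"x":-0.8,"y":3,"z":-1,"ax":0.2,"ay":1.7,"az":0.5},{"x":-0.7,"y":3,"z":-1.1,"ax":0.1,"ay":1.8,"az":0.5}])

```text
time_s: 6.9
tool_pos: [0.4895, -0.0773, 0.3175]
tool_rot: [179.9, 16.7, -176.5]
force: [0.5, 0.1, -4.5]
grip_width: 0.0561
grasp_force: 25.0
```

Request:
jog_arm(motion=[{"x":-0.7,"y":3,"z":-1.1,"ax":0.2,"ay":1.7,"az":0.4},{"x":-0.1,"y":2.8,"z":-0.2,"ax":0,"ay":0,"az":0.2},{"x":-0.1,"y":2.8,"z":-0.2,"ax":0.1,"ay":0,"az":0.2},{"x":-0.1,"y":2.8,"z":-0.2,"ax":0,"ay":0,"az":0.2},{"x":-0.1,"y":2.8,"z":-0.2,"ax":0.1,"ay":0,"az":0.2}])

```text
time_s: 7.4
tool_pos: [0.4872, 0.0649, 0.3383]
tool_rot: [180.0, 15.1, -177.7]
force: [0.9, -0.1, -2.9]
grip_width: 0.0556
grasp_force: 25.0
```

```bash
python3 - <<'E'
from h import *
st()
plan([((.485,.09,.34),2,15),((.465,.2245,.335),.5,24)],step=3)
E
```

```text
7.4 [0.4872 0.0649 0.3383] [ 179.9644   15.0564 -177.6999] q [  5.0557 -14.4089 -14.1709 104.9805  -1.824   74.043   83.4306] F [ 0.9098 -0.0873 -2.853 ] w 0.05558396955541308 g 24.997413754463196
1 [ 0.07  2.51 -0.19] [0.1 0.1 0.3] -> [0.485 0.09  0.34 ]
--
2 [0.32 2.7  0.02] [ 0.1 -1.8  0.3] -> [0.481 0.117 0.339]
3 [0.34 2.7  0.  ] [ 0.1 -1.8  0.3] -> [0.477 0.144 0.338]
4 [ 0.35  2.7  -0.01] [ 0.1 -1.8  0.3] -> [0.473 0.171 0.337]
5 [ 0.37  2.7  -0.03] [ 0.1 -1.8  0.3] -> [0.469 0.198 0.336]
6 [ 0.37  2.7  -0.04] [ 0.1 -1.8  0.2] -> [0.465 0.225 0.335]
--
```

Request:
jog_arm(motion=[{"x":0.1,"y":2.5,"z":-0.2,"ax":0.1,"ay":0.1,"az":0.3},{"x":0.3,"y":2.7,"z":0,"ax":0.1,"ay":-1.8,"az":0.3},{"x":0.3,"y":2.7,"z":0,"ax":0.1,"ay":-1.8,"az":0.3},{"x":0.4,"y":2.7,"z":0,"ax":0.1,"ay":-1.8,"az":0.3},{"x":0.4,"y":2.7,"z":0,"ax":0.1,"ay":-1.8,"az":0.3}])

```text
time_s: 7.9
tool_pos: [0.4681, 0.1975, 0.3356]
tool_rot: [179.9, 22.2, -179.3]
force: [1.1, -0.4, -3.4]
grip_width: 0.0559
grasp_force: 25.0
```

Request:
jog_arm(motion=[{"x":0.4,"y":2.7,"z":0,"ax":0.1,"ay":-1.8,"az":0.2},{"x":0,"y":0,"z":0,"ax":0,"ay":0,"az":0},{"x":0,"y":0,"z":0,"ax":0,"ay":0,"az":0},{"x":0,"y":0,"z":0,"ax":0,"ay":0,"az":0},{"x":0,"y":0,"z":0,"ax":0,"ay":0,"az":0}])

```text
time_s: 8.4
tool_pos: [0.4652, 0.2209, 0.3339]
tool_rot: [-180.0, 23.9, -179.7]
force: [-0.0, -0.7, -3.9]
grip_width: 0.0561
grasp_force: 25.0
```

```bash
python3 - <<'E'
from h import *
import cv2
st()
W=[(tcp([.47,.2245,.329],.5,28),.5,28),(tcp([.531,.2245,.329],.5,30),.5,30),(tcp([.531,.2245,.311],.5,30),.5,30)]
plan(W,step=1.5)
s=env.read_camera("scene")[...,::-1];t=env.read_camera("top")[...,::-1]
a=cv2.resize(s[165:285,210:310],(500,600),interpolation=cv2.INTER_CUBIC)
b=cv2.resize(t[200:320,200:260],(300,600),interpolation=cv2.INTER_CUBIC)
cv2.imwrite("pics/p4.png",np.hstack([a,b]))
p,R=pose();G=p+R.apply([0,0,-.019])
print(G,(proj("scene",G+[0,0,.0235])-[210,165])*5,(proj("top",G+[0,0,.0235])-[200,200])*5+[500,0])
E
```

```text
8.4 [0.4652 0.2209 0.3339] [-179.9713   23.89   -179.7065] q [ -5.1586 -16.7266 -26.3616 108.2225   5.3822  66.4006  57.1404] F [-0.0144 -0.7435 -3.906 ] w 0.05611397990252073 g 24.99878503382206
1 [-0.19  0.18  1.27] [-0.1 -2.1 -0.1] -> [0.472 0.223 0.323]
2 [-0.15  0.18  1.27] [-0.  -2.  -0.1] -> [0.479 0.225 0.312]
--
3 [-1.09 -0.01  0.57] [-0.  -0.4  0. ] -> [0.491 0.225 0.312]
4 [-1.09 -0.01  0.58] [-0.  -0.4  0. ] -> [0.504 0.225 0.312]
5 [-1.08 -0.01  0.59] [-0.  -0.4  0. ] -> [0.516 0.225 0.312]
6 [-1.08 -0.01  0.6 ] [-0.  -0.4  0. ] -> [0.528 0.225 0.312]
7 [-1.07 -0.01  0.6 ] [-0.  -0.4  0. ] -> [0.541 0.225 0.313]
--
8 [ 0.45 -0.    0.78] [-0. -0.  0.] -> [0.541 0.225 0.304]
9 [ 0.45 -0.    0.78] [-0. -0.  0.] -> [0.541 0.225 0.295]
--
[0.4575 0.2208 0.3512] [303.3986 232.6225] [655.7242 317.5104]
```

View pics/p4.png

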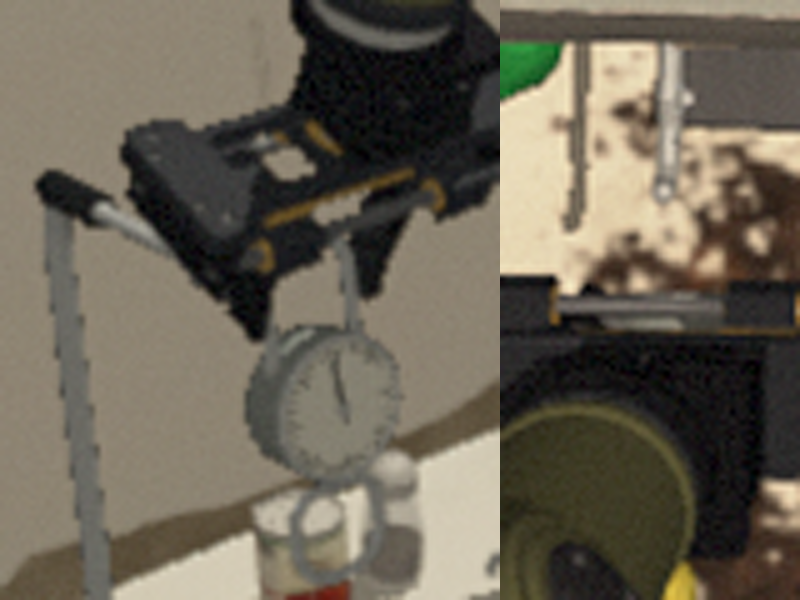

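The scale hangs upright just in front of the stand. The hook tip is at about (663,193) in the right crop, and the hand centre lines up with it in y. Next I'll lower to entry height, slide in and set it down.

Request:
jog_arm(motion=[{"x":-0.2,"y":0.2,"z":1.3,"ax":0,"ay":-2,"az":0},{"x":-0.2,"y":0.2,"z":1.3,"ax":0,"ay":-2,"az":0},{"x":0,"y":0,"z":0,"ax":0,"ay":0,"az":0},{"x":-1.1,"y":0,"z":0.6,"ax":0,"ay":-0.4,"az":0},{"x":-1.1,"y":0,"z":0.6,"ax":0,"ay":-0.4,"az":0}])

```text
time_s: 9.0
tool_pos: [0.506, 0.2256, 0.3131]
tool_rot: [-180.0, 28.8, -179.7]
force: [-0.4, 0.0, -3.0]
grip_width: 0.0562
grasp_force: 25.0
```

Request:
jog_arm(motion=[{"x":-1.1,"y":0,"z":0.6,"ax":0,"ay":-0.4,"az":0},{"x":-1.1,"y":0,"z":0.6,"ax":0,"ay":-0.4,"az":0},{"x":-1.1,"y":0,"z":0.6,"ax":0,"ay":-0.4,"az":0},{"x":0,"y":0,"z":0,"ax":0,"ay":0,"az":0},{"x":0,"y":0,"z":0,"ax":0,"ay":0,"az":0}])

```text
time_s: 9.5
tool_pos: [0.5421, 0.2259, 0.3116]
tool_rot: [-179.9, 29.8, -179.6]
force: [0.9, 0.3, -3.2]
grip_width: 0.0564
grasp_force: 25.0
```

```bash
python3 - <<'E'
from h import *
import cv2
st()
W=[(tcp([.531,.2245,.329],.5,30),.5,30),(tcp([.531,.2245,.308],.5,30),.5,30)]
plan(W,step=1.5)
s=env.read_camera("scene")[...,::-1];t=env.read_camera("top")[...,::-1]
a=cv2.resize(s[165:285,210:310],(500,600),interpolation=cv2.INTER_CUBIC)
b=cv2.resize(t[200:320,200:260],(300,600),interpolation=cv2.INTER_CUBIC)
cv2.imwrite("pics/p5.png",np.hstack([a,b]))
E
```

```text
9.5 [0.5421 0.2259 0.3116] [-179.935    29.8357 -179.6398] q [ -6.1205 -10.4728 -25.6804 108.3503  13.127   56.1333  52.9716] F [ 0.8627  0.2896 -3.1875] w 0.05642078824351565 g 24.99891869723797
1 [ 0.09 -0.13 -0.16] [-0.1 -0.2 -0.1] -> [0.54  0.225 0.312]
--
2 [0.52 0.   0.91] [-0.  0. -0.] -> [0.541 0.225 0.302]
3 [0.53 0.   0.9 ] [-0.  0. -0.] -> [0.54  0.225 0.292]
--
```

View pics/p5.png

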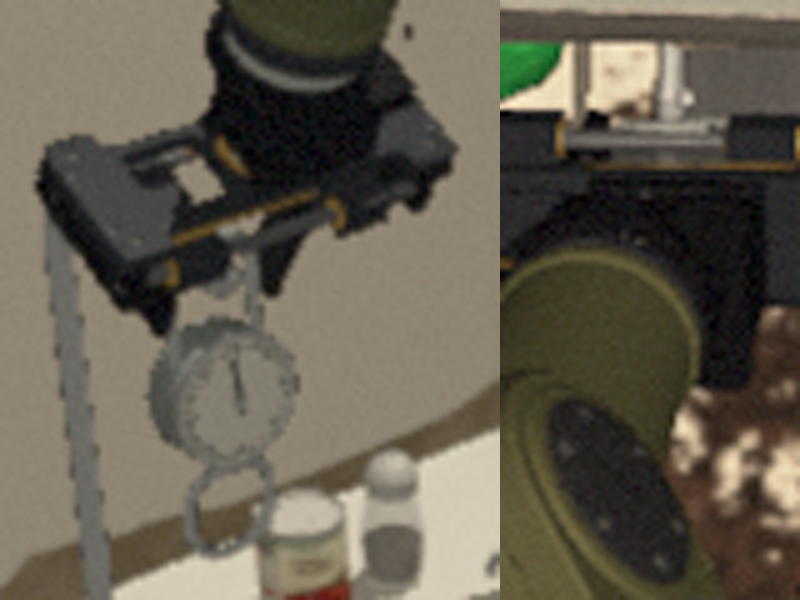

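The hook tip shows through the ring opening at about (232,277), between the ring sides at x≈178 and x≈252, and there is no contact force. I'll lower now.

Request:
jog_arm(motion=[{"x":0.3,"y":-0.1,"z":0.4,"ax":0,"ay":0,"az":0},{"x":0.3,"y":0,"z":0.4,"ax":0,"ay":0,"az":0},{"x":0.2,"y":0,"z":0.4,"ax":0,"ay":0,"az":0},{"x":0.2,"y":0,"z":0.4,"ax":0,"ay":0,"az":0},{"x":0,"y":0,"z":0,"ax":0,"ay":0,"az":0}])

```text
time_s: 10.1
tool_pos: [0.5424, 0.2257, 0.2953]
tool_rot: [180.0, 30.2, -179.6]
force: [1.7, 0.5, 1.1]
grip_width: 0.0561
grasp_force: 25.0
```

```bash
python3 - <<'E'
from h import *
st()
plan([(tcp([.531,.2245,.308],.5,30),.5,30)],step=1.5)
E
```

```text
10.1 [0.5424 0.2257 0.2953] [ 179.9892   30.1684 -179.6077] q [ -6.0768 -10.2995 -25.9394 110.1666  13.7536  53.9443  52.0795] F [1.6817 0.5445 1.0925] w 0.05614951479080618 g 25.000110268592834
1 [ 0.35 -0.11  0.23] [-0.   0.2 -0.1] -> [0.541 0.225 0.292]
--
```

Request:
jog_arm(motion=[{"x":-0.1,"y":0,"z":0.2,"ax":0,"ay":0,"az":0},{"x":0,"y":0,"z":0,"ax":0,"ay":0,"az":0},{"x":0,"y":0,"z":0,"ax":0,"ay":0,"az":0},{"x":0,"y":0,"z":0,"ax":0,"ay":0,"az":0},{"x":0,"y":0,"z":0,"ax":0,"ay":0,"az":0}])

```text
time_s: 10.6
tool_pos: [0.5447, 0.2263, 0.2951]
tool_rot: [179.9, 30.2, -179.6]
force: [-1.8, 0.5, 4.7]
grip_width: 0.056
grasp_force: 25.0
```

Request:
jog_arm(motion=[{"x":0,"y":0,"z":0,"ax":0,"ay":0,"az":0},{"x":0,"y":0,"z":0,"ax":0,"ay":0,"az":0},{"x":0,"y":0,"z":0,"ax":0,"ay":0,"az":0},{"x":0,"y":0,"z":0,"ax":0,"ay":0,"az":0},{"x":0,"y":0,"z":0,"ax":0,"ay":0,"az":0}], claw=1)

```text
time_s: 11.1
tool_pos: [0.5432, 0.2247, 0.2916]
tool_rot: [-179.9, 29.9, -179.6]
force: [0.3, 0.3, -0.7]
grip_width: 0.0844
grasp_force: 0.0
```

```bash
python3 - <<'E'
from ik import *
st()
p,R=pose();q=np.array(env.get_obs()["qpos"])
b=p+R.apply([0,0,-.085])
W=[(b,.5,26),((.47,.21,.33),2,15),((.475,.1,.26),5,15)]
for w in W:
    a=ik(np.array(w[0]),w[1],w[2],q);q=a[0];print(np.round(w[0],3),w[1:],"%.1f %.1f"%a[1:],np.round(q))
plan(W,step=3)
for t in (25,22,20,15):
  P=[.466,.0765,.086]
  for n,x in(("grasp",tcp(P,6,t)),("up3",tcp(np.add(P,[0,0,.03]),6,t)),("up6",tcp(np.add(P,[0,0,.06]),6,t)),("up9",tcp(np.add(P,[0,0,.09]),6,t)),("mid",tcp([.475,.15,.14],4,t))):
    a=ik(x,6,t,q);print(t,n,np.round(x,3),"%.1f %.1f"%a[1:],np.round(a[0]))
E
```

```text
11.1 [0.5432 0.2247 0.2916] [-179.9217   29.8814 -179.6232] q [ -6.0196  -9.9479 -25.9296 110.225   13.8457  53.8593  52.0418] F [ 0.3486  0.3246 -0.658 ] w 0.08435218190801784 g 0.0
[0.501 0.225 0.365] (0.5, 26) 0.0 0.0 [ -7. -14. -24. 104.   8.  67.  57.]
[0.47 0.21 0.33] (2, 15) 0.0 0.0 [ -7. -11. -22. 103.   3.  74.  63.]
[0.475 0.1   0.26 ] (5, 15) 0.0 0.0 [ -4. -14. -11. 114.  -0.  65.  80.]
1 [-0.    0.   -2.83] [-0.   1.3 -0. ] -> [0.529 0.225 0.316]
2 [ 0.06  0.   -2.83] [-0.1  1.3 -0.1] -> [0.515 0.225 0.341]
3 [ 0.13  0.01 -2.84] [-0.   1.3 -0. ] -> [0.501 0.225 0.365]
--
4 [ 2.17 -0.72  0.91] [-0.3  5.5 -0.7] -> [0.485 0.217 0.348]
5 [ 2.07 -0.7   1.11] [-0.3  5.5 -0.7] -> [0.47 0.21 0.33]
--
6 [ 0.34 -2.2   1.36] [-0.1 -0.  -0.6] -> [0.471 0.188 0.316]
7 [ 0.36 -2.2   1.35] [-0.2 -0.  -0.6] -> [0.472 0.166 0.302]
8 [ 0.39 -2.2   1.35] [-0.1 -0.  -0.6] -> [0.473 0.144 0.288]
9 [ 0.41 -2.2   1.34] [-0.2 -0.  -0.6] -> [0.474 0.122 0.274]
10 [ 0.43 -2.21  1.33] [-0.1 -0.  -0.5] -> [0.475 0.1   0.26 ]
--
25 grasp [0.474 0.077 0.069] 0.0 0.0 [ -3. -11. -12. 137.   3.  29.  79.
[... 675 characters left out ...]
.068] 0.0 0.0 [ -3.  -8. -11. 133.   2.  35.  80.]
20 up3 [0.472 0.077 0.098] 0.0 0.0 [ -3. -11. -10. 132.   1.  39.  81.]
20 up6 [0.472 0.077 0.128] 0.0 0.0 [ -4. -13. -10. 130.   1.  43.  82.]
20 up9 [0.472 0.077 0.158] 0.0 0.0 [ -4. -15. -10. 127.   0.  47.  83.]
20 mid [0.481 0.15  0.122] 0.0 0.0 [ -6.  -9. -17. 127.   5.  43.  69.]
15 grasp [0.471 0.077 0.068] 0.0 0.0 [ -3.  -5. -10. 130.   2.  40.  81.]
15 up3 [0.471 0.077 0.098] 0.0 0.0 [ -3.  -7. -10. 128.   1.  45.  82.]
15 up6 [0.471 0.077 0.128] 0.0 0.0 [ -3. -10. -10. 126.   0.  49.  83.]
15 up9 [0.471 0.077 0.158] 0.0 0.0 [ -3. -11. -10. 124.  -0.  53.  83.]
15 mid [0.48  0.15  0.122] 0.0 0.0 [ -7.  -6. -16. 123.   4.  48.  71.]
```

Request:
jog_arm(motion=[{"x":0,"y":0,"z":-1.5,"ax":0,"ay":0,"az":0},{"x":0,"y":0,"z":-2.5,"ax":0,"ay":0,"az":0},{"x":0.1,"y":0,"z":-2.8,"ax":0,"ay":2,"az":0},{"x":0.1,"y":0,"z":-1.8,"ax":0,"ay":2,"az":0},{"x":2.1,"y":-0.7,"z":0.9,"ax":-0.3,"ay":5.4,"az":-0.7}])

```text
time_s: 11.6
tool_pos: [0.4841, 0.2206, 0.3553]
tool_rot: [179.8, 21.0, -178.7]
force: [-0.1, -0.2, -0.7]
grip_width: 0.0867
grasp_force: 0.0
```

```bash
python3 - <<'E'
from ik import *
import cv2
st()
P=[.466,.0765,.086]
plan([((.47,.20,.33),2,16),((.475,.11,.25),5,18),(tcp(np.add(P,[0,0,.09]),6,22),6,22)],step=3.5)
s=env.read_camera("scene")[...,::-1];t=env.read_camera("top")[...,::-1]
a=cv2.resize(s[165:285,210:310],(500,600),interpolation=cv2.INTER_CUBIC)
b=cv2.resize(t[200:320,200:260],(300,600),interpolation=cv2.INTER_CUBIC)
cv2.imwrite("pics/p6.png",np.hstack([a,b]))
E
```

```text
11.6 [0.4841 0.2206 0.3553] [ 179.8332   20.9715 -178.6967] q [ -7.5144 -12.5245 -22.8122 102.4163   5.4278  70.7496  59.7513] F [-0.1058 -0.1975 -0.705 ] w 0.08668286609141775 g 0.0
1 [ 1.13 -1.02  0.92] [-0.   2.5 -0.3] -> [0.477 0.21  0.343]
2 [ 1.1  -1.01  0.97] [-0.1  2.5 -0.4] -> [0.47 0.2  0.33]
--
3 [ 0.51 -2.25  1.93] [-0.2 -0.5 -0.7] -> [0.471 0.177 0.31 ]
4 [ 0.55 -2.25  1.92] [-0.2 -0.5 -0.7] -> [0.473 0.155 0.29 ]
5 [ 0.6  -2.26  1.91] [-0.2 -0.5 -0.7] -> [0.474 0.132 0.27 ]
6 [ 0.64 -2.25  1.89] [-0.2 -0.5 -0.7] -> [0.475 0.11  0.25 ]
--
7 [ 1.09 -1.08  2.86] [-0.1 -1.3 -0.3] -> [0.474 0.099 0.219]
8 [ 1.16 -1.08  2.83] [-0.1 -1.4 -0.3] -> [0.474 0.088 0.189]
9 [ 1.24 -1.08  2.8 ] [-0.2 -1.3 -0.4] -> [0.473 0.077 0.158]
--
```

View pics/p6.png

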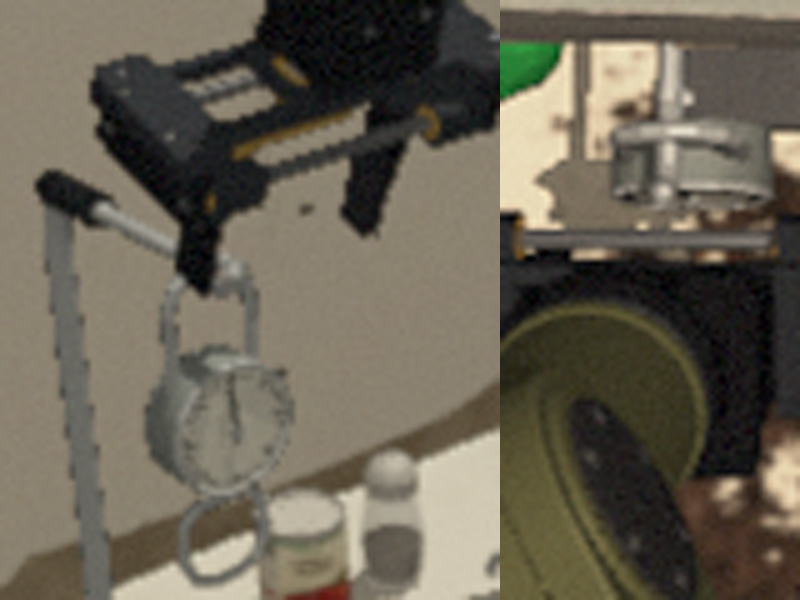

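The scale now hangs on the hook by itself: its ring is on the bar at (235,275), the dial is at (235,420), and the loop bottom is at about (213,580), which is scene (252.6,281). Next I'll go to the pan.

Request:
jog_arm(motion=[{"x":1.1,"y":-1,"z":0.9,"ax":0,"ay":2.5,"az":-0.3},{"x":1.1,"y":-1,"z":1,"ax":-0.1,"ay":2.5,"az":-0.4},{"x":0.5,"y":-2.2,"z":1.9,"ax":-0.2,"ay":-0.5,"az":-0.7},{"x":0.5,"y":-2.2,"z":1.9,"ax":-0.2,"ay":-0.5,"az":-0.7},{"x":0.6,"y":-2.3,"z":1.9,"ax":-0.2,"ay":-0.5,"az":-0.7}], claw=0.2)

```text
time_s: 12.2
tool_pos: [0.4736, 0.1297, 0.2641]
tool_rot: [-179.8, 17.1, -175.9]
force: [0.3, -0.8, 0.5]
grip_width: 0.0565
grasp_force: 0.0
```

Request:
jog_arm(motion=[{"x":0.6,"y":-2.3,"z":1.9,"ax":-0.2,"ay":-0.5,"az":-0.7},{"x":1.1,"y":-1.1,"z":2.8,"ax":-0.1,"ay":-1.3,"az":-0.3},{"x":1.1,"y":-1.1,"z":2.8,"ax":-0.1,"ay":-1.4,"az":-0.3},{"x":1.2,"y":-1.1,"z":2.8,"ax":-0.2,"ay":-1.3,"az":-0.4},{"x":0,"y":0,"z":0,"ax":0,"ay":0,"az":0}])

```text
time_s: 12.7
tool_pos: [0.4685, 0.0713, 0.1491]
tool_rot: [-179.7, 21.0, -174.2]
force: [-0.4, 0.5, -0.7]
grip_width: 0.0528
grasp_force: 0.0
```

```bash
python3 - <<'E'
from ik import *
st()
print("loop bottom",atz("scene",252.6,281,.153),"dial",atz("scene",210+47,165+84,.248))
P=[.466,.0765,.086]
plan([(tcp(P,6,22),6,22)],step=1.8)
E
```

```text
12.7 [0.4685 0.0713 0.1491] [-179.7423   21.0144 -174.2429] q [ -3.807  -15.731   -9.2272 129.3529   0.5757  45.3655  82.228 ] F [-0.37    0.4904 -0.7155] w 0.052815967251619425 g 0.0
loop bottom [0.5463 0.2324 0.153 ] dial [0.5323 0.2193 0.248 ]
1 [0.48 0.12 1.54] [-0.1 -0.2 -0. ] -> [0.469 0.073 0.133]
2 [0.49 0.11 1.54] [-0.1 -0.2 -0.1] -> [0.47  0.074 0.117]
3 [0.49 0.11 1.54] [-0.  -0.2 -0. ] -> [0.471 0.075 0.101]
4 [0.5  0.11 1.54] [-0.1 -0.2 -0.1] -> [0.472 0.076 0.085]
5 [0.51 0.11 1.54] [-0.  -0.2 -0. ] -> [0.473 0.077 0.068]
--
```

Request:
jog_arm(motion=[{"x":0.5,"y":0.1,"z":1.5,"ax":-0.1,"ay":-0.2,"az":0},{"x":0.5,"y":0.1,"z":1.5,"ax":-0.1,"ay":-0.2,"az":-0.1},{"x":0.5,"y":0.1,"z":1.5,"ax":0,"ay":-0.2,"az":0},{"x":0.5,"y":0.1,"z":1.5,"ax":-0.1,"ay":-0.2,"az":-0.1},{"x":0.5,"y":0.1,"z":1.5,"ax":0,"ay":-0.2,"az":0}])

```text
time_s: 13.2
tool_pos: [0.4791, 0.0803, 0.0773]
tool_rot: [179.9, 22.7, -173.9]
force: [-0.2, -0.1, -0.3]
grip_width: 0.0523
grasp_force: 0.0
```

Request:
jog_arm(motion=[{"x":0,"y":0,"z":0,"ax":0,"ay":0,"az":0},{"x":0,"y":0,"z":0,"ax":0,"ay":0,"az":0},{"x":0,"y":0,"z":0,"ax":0,"ay":0,"az":0},{"x":0,"y":0,"z":0,"ax":0,"ay":0,"az":0},{"x":0,"y":0,"z":0,"ax":0,"ay":0,"az":0}])

```text
time_s: 13.7
tool_pos: [0.4776, 0.079, 0.0762]
tool_rot: [180.0, 22.6, -173.9]
force: [0.4, 0.5, 0.1]
grip_width: 0.0524
grasp_force: 0.0
```

```bash
python3 - <<'E'
from ik import *
import cv2
st()
P=[.466,.0765,.086]
plan([(tcp(P,6,22),6,22)],step=1.8)
s=env.read_camera("scene")[...,::-1];t=env.read_camera("top")[...,::-1];cv2.imwrite("pics/s7.png",s);cv2.imwrite("pics/t7.png",t)
# loop pixels vs background change: difference with p0 around the loop
d=cv2.absdiff(s,cv2.imread("pics/scene0.png")).max(2)[262:290,235:275]
for r in d[::2]: print("".join("#" if v>45 else "+" if v>25 else "." for v in r))
E
```

```text
13.7 [0.4776 0.079  0.0762] [ 179.9507   22.5816 -173.9342] q [ -3.6149  -9.3646 -10.788  134.283    2.7398  32.5949  79.451 ] F [0.3718 0.5131 0.1441] w 0.052353433431626725 g 0.0
1 [ 0.74 -0.13  0.54] [0.1 0.6 0.1] -> [0.473 0.077 0.068]
--
.............#+....+....+##.............
..............++########...+............
............+##++##......+###...........
............++............###+..........
...........+..............+##+..........
...........+...............+............
...........+.............#..............
...........+#+.........+###.............
..........+###+....++#####..............
...........+###########+................
.............+#####+....................
........................................
........................................
........................................
```

```bash
cat > fitscale.py <<'E'
from h import *
import cv2
def pts(o,yaw,pitch=0,z0=.33):
    # o: crown inside position; returns model samples: ring, housing front/back rims, loop
    R=Ro.from_euler("z",yaw,degrees=True)*Ro.from_euler("y",pitch,degrees=True)
    a=np.linspace(0,2*np.pi,60);P=[]
    for x in(-.015,.015): P.append(np.c_[0*a+x,.036*np.cos(a),.036*np.sin(a)-.082])
    b=np.linspace(0,np.pi,30);P.append(np.c_[0*b,.0245*np.cos(b),-.016+.020*np.sin(b)])
    c=np.linspace(np.pi,2*np.pi,30);P.append(np.c_[0*c,.0255*np.cos(c),-.153+.0205*np.sin(c)])
    return np.array(o)+R.apply(np.vstack(P))
if __name__=="__main__":
    X=pts([.534,.2245,.33],0.5)
    for n,f,(u,v,w,h) in(("scene","s7",(225,205,60,90)),("top","t7",(215,215,50,40))):
        im=cv2.imread(f"pics/{f}.png");d=cv2.absdiff(im,cv2.imread(f"pics/{n}0.png")).max(2)
        m=(d>30).astype(np.uint8);m[:v]=0;m[v+h:]=0;m[:,:u]=0;m[:,u+w:]=0
        ys,xs=np.nonzero(m);print(n,"observed cols",np.percentile(xs,[1,50,99]),"rows",np.percentile(ys,[1,50,99]))
        U=np.array([proj(n,x) for x in X]);print(" model cols",U[:,0].min(),U[:,0].max(),"rows",U[:,1].min(),U[:,1].max(),"loopbottom",U[135],"crown",U[135-30+15-15])
        for r in range(v,v+h,2): print(r,"".join("#" if d[r,c]>40 else "+" if d[r,c]>22 else "." for c in range(u,u+w)))
E
python3 fitscale.py
```

```text
scene observed cols [239. 250. 267.] rows [218.   246.   281.73]
 model cols 239.49053539476603 270.00959283183516 rows 217.72314002712443 281.43742430179924 loopbottom [252.56   218.1067] crown [251.7321 260.1925]
205 ............................................................
207 ............................................................
209 ............................................................
211 ............................................................
213 ............................................................
215 ............................................................
217 .........................+.+.+...+..........................
219 .....................++.###.......++........................
221 ..................+...+..........+##+.......................
223 .................+#+++..........+####.......................
225 .................+++#...........+####.......................
227 ................+++##.............###.......................
229 .................###+............+##+.......................
231 ................+####............+##
[... 2646 characters left out ...]
######.....+########++++######..........
231 ....+.+#########+....##+.+#.+.#+.+.#####..........
233 ...##############.....##++##++##.#####............
235 ..##############....+#+..###+..++++####+..........
237 ..##############....++...++.+####+.####+..........
239 ..##############...+#########.++..+##+#+..........
241 ..#######################.+...++##+...............
243 .#####################+...........................
245 .+##########...####...............................
247 ..................................................
249 ..................................................
251 ..................................................
253 ..................................................
```

Request:
jog_arm(motion=[{"x":0.4,"y":-0.1,"z":0.3,"ax":0,"ay":0.3,"az":0},{"x":0.3,"y":0,"z":0.2,"ax":0,"ay":0.3,"az":0},{"x":0,"y":0,"z":0,"ax":0,"ay":0,"az":0},{"x":0,"y":0,"z":0,"ax":0,"ay":0,"az":0},{"x":0,"y":0,"z":0,"ax":0,"ay":0,"az":0}])

```text
time_s: 14.3
tool_pos: [0.4727, 0.0774, 0.068]
tool_rot: [180.0, 21.9, -173.9]
force: [0.5, -0.5, 0.5]
grip_width: 0.0522
grasp_force: 0.0
```

Request:
jog_arm(motion=[{"x":0,"y":0,"z":0,"ax":0,"ay":0,"az":0},{"x":0,"y":0,"z":0,"ax":0,"ay":0,"az":0},{"x":0,"y":0,"z":0,"ax":0,"ay":0,"az":0},{"x":0,"y":0,"z":0,"ax":0,"ay":0,"az":0},{"x":0,"y":0,"z":0,"ax":0,"ay":0,"az":0}], claw=-1, squeeze=55)

```text
time_s: 14.8
tool_pos: [0.4726, 0.0776, 0.068]
tool_rot: [179.9, 21.9, -173.9]
force: [-0.8, 1.6, -0.5]
grip_width: 0.0201
grasp_force: 1.4
```

```bash
python3 - <<'E'
from ik import *
st()
q=np.array(env.get_obs()["qpos"]);T=22
p,R=pose();G=p+R.apply([0,0,-.019]);print(G)
for D in([.49,.13],[.50,.14],[.51,.12]):
  for t,dz,bk in((22,.03,0),(22,0,0),(38,0,.0),(38,0,.06),(38,.06,0)):
    a=ik(tcp([D[0],D[1],.086+dz],3,t,bk),3,t,q);print(D,t,dz,bk,"%.1f %.1f"%a[1:],np.round(a[0]))
E
```

```text
14.8 [0.4726 0.0776 0.068 ] [ 179.9405   21.8999 -173.9306] q [ -3.586   -8.8735 -10.7468 134.7819   2.6893  32.2824  79.5591] F [-0.8223  1.597  -0.4591] w 0.02007753222610356 g 1.4463307151163463
[0.4655 0.0768 0.0857]
[0.49, 0.13] 22 0.03 0 0.0 0.0 [ -5.  -7. -17. 129.   9.  37.  65.]
[0.49, 0.13] 22 0 0 0.0 0.0 [ -6.  -4. -17. 131.  11.  33.  62.]
[0.49, 0.13] 38 0 0.0 7.5 1.7 [-63. -11.  32. 140.  56.  26.  17.]
[0.49, 0.13] 38 0 0.06 13.5 2.6 [-27. -17.  -4. 140.  34.  30.  35.]
[0.49, 0.13] 38 0.06 0 0.0 0.0 [ -8. -17. -18. 139.  23.  24.  47.]
[0.5, 0.14] 22 0.03 0 0.0 0.0 [ -6.  -5. -17. 127.  10.  37.  63.]
[0.5, 0.14] 22 0 0 0.0 0.0 [ -7.  -2. -16. 129.  13.  33.  60.]
[0.5, 0.14] 38 0 0.0 2.5 0.6 [-41.  -8.  12. 140.  55.  22.  16.]
[0.5, 0.14] 38 0 0.06 6.6 1.5 [-28. -17.  -4. 140.  35.  29.  34.]
[0.5, 0.14] 38 0.06 0 0.0 0.0 [  6. -16. -32. 138.  16.  22.  53.]
[0.51, 0.12] 22 0.03 0 0.0 0.0 [ -5.  -5. -15. 127.   9.  37.  67.]
[0.51, 0.12] 22 0 0 0.0 0.0 [ -6.  -2. -14. 129.  11.  33.  64.]
[0.51, 0.12] 38 0 0.0 1.8 0.4 [-41.  -8.  15. 140.  54.  19.  20.]
[0.51, 0.12] 38 0 0.06 6.4 1.5 [-24. -17.  -3. 140.  32.  27.  40.]
[0.51, 0.12] 38 0.06 0 0.0 0.0 [  5. -16. -27. 137.  15.  21.  57.]
```

Request:
jog_arm(motion=[{"x":0,"y":0,"z":0,"ax":0,"ay":0,"az":0},{"x":0,"y":0,"z":0,"ax":0,"ay":0,"az":0},{"x":0,"y":0,"z":0,"ax":0,"ay":0,"az":0},{"x":0,"y":0,"z":0,"ax":0,"ay":0,"az":0},{"x":0,"y":0,"z":0,"ax":0,"ay":0,"az":0}])

```text
time_s: 15.3
tool_pos: [0.4726, 0.0777, 0.068]
tool_rot: [179.9, 21.9, -173.9]
force: [-0.2, 2.6, 0.6]
grip_width: 0.0146
grasp_force: 54.9
```

```bash
python3 - <<'E'
from ik import *
st()
q=np.array(env.get_obs()["qpos"])
for D in([.495,.17],[.50,.175],[.505,.165]):
  for t,dz,bk in((35,0,.0),(35,0,.05),(35,.06,0),(38,0,0),(38,0,.05)):
    a=ik(tcp([D[0],D[1],.086+dz],2,t,bk),2,t,q);print(D,t,dz,bk,"%.1f %.1f"%a[1:],np.round(a[0]))
p,R=pose()
W=[(p+[0,0,.035],6,22),(tcp([.495,.17,.121],2,22),2,22),(tcp([.495,.17,.0865],2,22),2,22)]
plan(W,step=1.5)
E
```

```text
15.3 [0.4726 0.0777 0.068 ] [ 179.949    21.8989 -173.9114] q [ -3.5911  -8.8729 -10.7514 134.7813   2.6973  32.2843  79.5608] F [-0.1666  2.6334  0.5648] w 0.01460501104404168 g 54.94032653979957
[0.495, 0.17] 35 0 0.0 0.0 0.0 [ -2.  -6. -31. 137.  40.  22.  25.]
[0.495, 0.17] 35 0 0.05 0.0 0.0 [  6. -17. -37. 138.  17.  26.  45.]
[0.495, 0.17] 35 0.06 0 0.0 0.0 [  2. -14. -33. 134.  20.  28.  45.]
[0.495, 0.17] 38 0 0 0.0 0.0 [ -0.  -7. -34. 139.  50.  20.  14.]
[0.495, 0.17] 38 0 0.05 1.7 0.4 [-67. -17.  26. 140.  55.  37.  11.]
[0.5, 0.175] 35 0 0.0 0.0 0.0 [ -4.  -5. -29. 137.  42.  23.  23.]
[0.5, 0.175] 35 0 0.05 0.0 0.0 [  5. -16. -38. 137.  19.  26.  43.]
[0.5, 0.175] 35 0.06 0 0.0 0.0 [  2. -13. -32. 133.  22.  28.  44.]
[0.5, 0.175] 38 0 0 0.0 0.0 [ -3.  -6. -31. 139.  52.  21.  12.]
[0.5, 0.175] 38 0 0.05 0.0 0.0 [  6. -17. -39. 140.  25.  23.  36.]
[0.505, 0.165] 35 0 0.0 0.0 0.0 [ -3.  -5. -28. 137.  41.  22.  25.]
[0.505, 0.165] 35 0 0.05 0.0 0.0 [  5. -15. -36. 138.  19.  25.  45.]
[0.505, 0.165] 35 0.06 0 0.0 0.0 [  2. -12. -31. 133.  21.  27.  46.]
[0.505, 0.165] 38
[... 217 characters left out ...]
 -> [0.473 0.078 0.091]
3 [-0.44  0.   -1.09] [ 0.1 -0.   0.1] -> [0.473 0.078 0.103]
--
4 [-0.52  1.27  0.2 ] [ 0.2 -0.   0.5] -> [0.477 0.091 0.103]
5 [-0.51  1.28  0.2 ] [ 0.2 -0.   0.5] -> [0.481 0.104 0.103]
6 [-0.5   1.28  0.2 ] [ 0.2 -0.   0.5] -> [0.485 0.117 0.103]
7 [-0.48  1.29  0.19] [ 0.2 -0.   0.5] -> [0.489 0.131 0.103]
8 [-0.47  1.29  0.19] [ 0.2 -0.   0.6] -> [0.494 0.144 0.103]
9 [-0.46  1.3   0.18] [ 0.2 -0.   0.5] -> [0.498 0.157 0.103]
10 [-0.45  1.3   0.18] [ 0.3 -0.   0.6] -> [0.502 0.17  0.103]
--
11 [0.43 0.   1.07] [-0. -0. -0.] -> [0.502 0.17  0.092]
12 [0.43 0.   1.06] [-0. -0. -0.] -> [0.502 0.17  0.08 ]
13 [0.43 0.   1.07] [-0. -0. -0.] -> [0.502 0.17  0.069]
--
```

Request:
jog_arm(motion=[{"x":-0.2,"y":0,"z":-0.5,"ax":0,"ay":0,"az":0},{"x":-0.3,"y":0,"z":-0.7,"ax":0,"ay":0,"az":0},{"x":-0.3,"y":0,"z":-0.7,"ax":0,"ay":0,"az":0},{"x":-0.1,"y":0,"z":-0.3,"ax":0,"ay":0,"az":0},{"x":0,"y":0,"z":0,"ax":0,"ay":0,"az":0}])

```text
time_s: 15.8
tool_pos: [0.4733, 0.0774, 0.0927]
tool_rot: [180.0, 22.0, -173.9]
force: [-0.8, -0.2, -4.0]
grip_width: 0.0148
grasp_force: 54.9
```

```bash
python3 - <<'E'
from h import *
st()
plan([(tcp([.50,.175,.107],2,22),2,22),(tcp([.50,.175,.0865],2,22),2,22)],step=1.2)
E
```

```text
15.8 [0.4733 0.0774 0.0927] [ 179.9536   21.9824 -173.9468] q [ -3.7393 -11.2221 -10.323  133.3648   1.7324  35.9145  80.6008] F [-0.836  -0.1518 -3.9868] w 0.01479339021920357 g 54.943050127476454
1 [-0.44  1.04  0.22] [ 0.2 -0.   0.4] -> [0.477 0.088 0.092]
2 [-0.43  1.05  0.21] [ 0.2 -0.   0.4] -> [0.481 0.099 0.092]
3 [-0.43  1.05  0.21] [ 0.2 -0.   0.4] -> [0.485 0.11  0.092]
4 [-0.42  1.05  0.21] [ 0.2 -0.   0.4] -> [0.488 0.121 0.091]
5 [-0.41  1.06  0.2 ] [ 0.2 -0.   0.4] -> [0.492 0.132 0.091]
6 [-0.4   1.06  0.2 ] [ 0.1 -0.   0.4] -> [0.496 0.143 0.091]
7 [-0.39  1.06  0.2 ] [ 0.2 -0.   0.5] -> [0.5   0.154 0.09 ]
8 [-0.39  1.07  0.19] [ 0.1 -0.   0.4] -> [0.503 0.164 0.09 ]
9 [-0.38  1.07  0.2 ] [ 0.2 -0.   0.5] -> [0.507 0.175 0.089]
--
10 [ 0.39 -0.    0.95] [-0. -0. -0.] -> [0.507 0.175 0.079]
11 [ 0.38 -0.    0.95] [-0. -0. -0.] -> [0.507 0.175 0.069]
--
```

Request:
jog_arm(motion=[{"x":-0.2,"y":0.5,"z":0.1,"ax":0.1,"ay":0,"az":0.2},{"x":-0.4,"y":1,"z":0.2,"ax":0.2,"ay":0,"az":0.4},{"x":-0.4,"y":1.1,"z":0.2,"ax":0.2,"ay":0,"az":0.4},{"x":-0.4,"y":1.1,"z":0.2,"ax":0.2,"ay":0,"az":0.4},{"x":-0.4,"y":1.1,"z":0.2,"ax":0.2,"ay":0,"az":0.4}])

```text
time_s: 16.3
tool_pos: [0.4881, 0.128, 0.0896]
tool_rot: [-179.9, 21.9, -175.9]
force: [-0.2, 0.2, -3.8]
grip_width: 0.0148
grasp_force: 54.9
```

Request:
jog_arm(motion=[{"x":-0.4,"y":1.1,"z":0.2,"ax":0.2,"ay":0,"az":0.4},{"x":-0.4,"y":1.1,"z":0.2,"ax":0.1,"ay":0,"az":0.4},{"x":-0.4,"y":1.1,"z":0.2,"ax":0.2,"ay":0,"az":0.5},{"x":-0.4,"y":1.1,"z":0.2,"ax":0.2,"ay":0,"az":0.5},{"x":-0.2,"y":0.6,"z":0.1,"ax":0.1,"ay":0,"az":0.2}])

```text
time_s: 16.8
tool_pos: [0.5055, 0.1798, 0.088]
tool_rot: [-179.9, 21.9, -178.0]
force: [0.1, -0.6, -4.0]
grip_width: 0.0143
grasp_force: 54.9
```

```bash
python3 - <<'E'
from h import *
st()
plan([(tcp([.50,.175,.0865],2,22),2,22)],step=.6)
E
```

```text
16.8 [0.5055 0.1798 0.088 ] [-179.9264   21.8803 -177.9782] q [ -6.6807  -1.6194 -22.1099 125.5344  15.2229  37.2863  52.4929] F [ 0.1306 -0.6102 -3.965 ] w 0.014346077084735346 g 54.94239010848105
1 [ 0.14 -0.12  0.46] [-0. -0.  0.] -> [0.506 0.179 0.083]
2 [ 0.14 -0.11  0.46] [-0. -0.  0.] -> [0.506 0.178 0.078]
3 [ 0.15 -0.12  0.46] [-0.  -0.1  0. ] -> [0.507 0.176 0.074]
4 [ 0.15 -0.11  0.45] [-0.1 -0.   0. ] -> [0.507 0.175 0.069]
--
```

Request:
jog_arm(motion=[{"x":0.2,"y":-0.1,"z":0.5,"ax":0,"ay":0,"az":0},{"x":0.2,"y":-0.1,"z":0.5,"ax":0,"ay":0,"az":0},{"x":0.2,"y":0,"z":0.4,"ax":0,"ay":0,"az":0},{"x":0.1,"y":0,"z":0.4,"ax":0,"ay":0,"az":0},{"x":0,"y":0,"z":0,"ax":0,"ay":0,"az":0}])

```text
time_s: 17.3
tool_pos: [0.5057, 0.1756, 0.0687]
tool_rot: [-179.9, 21.9, -178.1]
force: [0.3, -0.5, -4.5]
grip_width: 0.0144
grasp_force: 54.9
```

Request:
jog_arm(motion=[{"x":0.1,"y":0,"z":0.1,"ax":0,"ay":0,"az":0},{"x":0,"y":0,"z":0,"ax":0,"ay":0,"az":0},{"x":0,"y":0,"z":0,"ax":0,"ay":0,"az":0},{"x":0,"y":0,"z":0,"ax":0,"ay":0,"az":0},{"x":0,"y":0,"z":0,"ax":0,"ay":0,"az":0}])

```text
time_s: 17.8
tool_pos: [0.5056, 0.1759, 0.0681]
tool_rot: [-179.9, 21.9, -178.0]
force: [-0.7, -1.5, 0.9]
grip_width: 0.0148
grasp_force: 54.9
```

Request:
jog_arm(motion=[{"x":0,"y":0,"z":0,"ax":0,"ay":0,"az":0},{"x":0,"y":0,"z":0,"ax":0,"ay":0,"az":0},{"x":0,"y":0,"z":0,"ax":0,"ay":0,"az":0},{"x":0,"y":0,"z":0,"ax":0,"ay":0,"az":0},{"x":0,"y":0,"z":0,"ax":0,"ay":0,"az":0}], claw=0.1)

```text
time_s: 18.3
tool_pos: [0.5053, 0.1763, 0.0678]
tool_rot: [-179.9, 21.9, -178.0]
force: [0.5, -0.5, -0.2]
grip_width: 0.0444
grasp_force: 0.0
```

```bash
python3 - <<'E'
from ik import *
st()
G=[.4985,.176,.0857];q=np.array(env.get_obs()["qpos"])
for t in(36,38):
  qq=q
  for b in(0,.01,.03):
    a=ik(tcp(G,2,t,b),2,t,qq);print(t,b,"%.1f %.1f"%a[1:],np.round(a[0],1))
plan([(tcp(G,2,28,.012),2,28),(tcp(G,2,37,.005),2,37),(tcp(G,2,37,0),2,37)],turn=3)
E
```

```text
18.3 [0.5053 0.1763 0.0678] [-179.8793   21.9137 -178.0081] q [ -6.6346   0.0429 -22.0583 126.7787  17.3559  34.7042  50.5721] F [ 0.54   -0.5142 -0.1722] w 0.044415509477112064 g 0.0
36 0 0.0 0.0 [ -4.1  -5.6 -29.6 137.4  45.2  22.2  19.1]
36 0.01 0.0 0.0 [ -3.   -7.5 -30.8 137.7  40.9  22.7  22.9]
36 0.03 0.0 0.0 [ -2.5 -11.3 -31.5 138.1  33.   24.2  29.8]
38 0 0.0 0.0 [ -3.6  -5.9 -31.  138.8  52.3  21.4  11.3]
38 0.01 0.0 0.0 [ -1.7  -8.  -33.  139.   47.3  21.5  15.7]
38 0.03 0.0 0.0 [  0.1 -12.1 -34.9 139.5  37.4  22.4  24.4]
1 [-0.04 -0.   -0.4 ] [-0. -2. -0.] -> [0.504 0.176 0.072]
2 [-0.05 -0.   -0.41] [-0.1 -2.   0. ] -> [0.503 0.176 0.076]
3 [-0.07 -0.01 -0.4 ] [-0.  -2.1 -0. ] -> [0.502 0.176 0.08 ]
--
4 [-0.07  0.    0.23] [-0. -3.  0.] -> [0.504 0.176 0.078]
5 [-0.06  0.    0.23] [-0. -3.  0.] -> [0.505 0.176 0.076]
6 [-0.05  0.    0.23] [-0. -3.  0.] -> [0.507 0.176 0.075]
--
7 [0.  0.  0.5] [-0.  0.  0.] -> [0.51  0.176 0.071]
--
```

Request:
jog_arm(motion=[{"x":0,"y":0,"z":-0.4,"ax":0,"ay":-2,"az":0},{"x":-0.1,"y":0,"z":-0.4,"ax":0,"ay":-2,"az":0},{"x":-0.1,"y":0,"z":-0.4,"ax":0,"ay":-2,"az":0},{"x":-0.1,"y":0,"z":0.2,"ax":0,"ay":-3,"az":0},{"x":-0.1,"y":0,"z":0.2,"ax":0,"ay":-3,"az":0}])

```text
time_s: 18.8
tool_pos: [0.5062, 0.1765, 0.0776]
tool_rot: [-179.9, 34.1, -178.0]
force: [0.6, 0.3, -0.5]
grip_width: 0.0477
grasp_force: 0.0
```

Request:
jog_arm(motion=[{"x":0,"y":0,"z":0.2,"ax":0,"ay":-3,"az":0},{"x":0,"y":0,"z":0,"ax":0,"ay":0,"az":0},{"x":0,"y":0,"z":0,"ax":0,"ay":0,"az":0},{"x":0,"y":0,"z":0,"ax":0,"ay":0,"az":0},{"x":0,"y":0,"z":0,"ax":0,"ay":0,"az":0}])

```text
time_s: 19.3
tool_pos: [0.5077, 0.1764, 0.0761]
tool_rot: [-179.9, 36.9, -178.1]
force: [0.4, 0.2, -0.3]
grip_width: 0.0477
grasp_force: 0.0
```

```bash
python3 - <<'E'
from h import *
st()
G=[.4985,.176,.0857]
plan([(tcp(G,2,37,0),2,37)],turn=3,step=.5)
E
```

```text
19.3 [0.5077 0.1764 0.0761] [-179.909    36.9226 -178.0534] q [ -4.8036  -5.5991 -29.1512 137.1956  47.2589  22.4424  17.009 ] F [ 0.4289  0.194  -0.2672] w 0.047660753731479405 g 0.0
1 [ 0.08 -0.    0.29] [-0.1 -0.  -0. ] -> [0.509 0.176 0.073]
2 [ 0.08 -0.    0.29] [-0.  -0.1 -0. ] -> [0.51  0.176 0.07 ]
--
```

Request:
jog_arm(motion=[{"x":0.1,"y":0,"z":0.3,"ax":0,"ay":0,"az":0},{"x":0.1,"y":0,"z":0.3,"ax":0,"ay":0,"az":0},{"x":0,"y":0,"z":0,"ax":0,"ay":0,"az":0},{"x":0,"y":0,"z":0,"ax":0,"ay":0,"az":0},{"x":0,"y":0,"z":0,"ax":0,"ay":0,"az":0}])

```text
time_s: 19.8
tool_pos: [0.509, 0.1762, 0.0693]
tool_rot: [-179.9, 36.9, -178.0]
force: [0.2, -0.8, -0.2]
grip_width: 0.0475
grasp_force: 0.0
```

Request:
jog_arm(motion=[{"x":0,"y":0,"z":0,"ax":0,"ay":0,"az":0},{"x":0,"y":0,"z":0,"ax":0,"ay":0,"az":0},{"x":0,"y":0,"z":0,"ax":0,"ay":0,"az":0},{"x":0,"y":0,"z":0,"ax":0,"ay":0,"az":0},{"x":0,"y":0,"z":0,"ax":0,"ay":0,"az":0}], claw=-1, squeeze=58)

```text
time_s: 20.3
tool_pos: [0.509, 0.1762, 0.0694]
tool_rot: [-179.9, 36.9, -178.0]
force: [0.2, 0.8, 1.1]
grip_width: 0.0161
grasp_force: 0.0
```

Request:
jog_arm(motion=[{"x":0,"y":0,"z":0,"ax":0,"ay":0,"az":0},{"x":0,"y":0,"z":0,"ax":0,"ay":0,"az":0},{"x":0,"y":0,"z":0,"ax":0,"ay":0,"az":0},{"x":0,"y":0,"z":0,"ax":0,"ay":0,"az":0},{"x":0,"y":0,"z":0,"ax":0,"ay":0,"az":0}])

```text
time_s: 20.8
tool_pos: [0.509, 0.1762, 0.0694]
tool_rot: [-179.8, 36.9, -178.0]
force: [-1.6, -0.1, 0.5]
grip_width: 0.015
grasp_force: 58.0
```

```bash
python3 - <<'E'
from h import *
import cv2
st()
p,R=pose();G=p+R.apply([0,0,-.019]);print("G",G)
s=env.read_camera("scene")[...,::-1];t=env.read_camera("top")[...,::-1]
cv2.imwrite("pics/s8.png",s);cv2.imwrite("pics/t8.png",t)
# predicted pan hook crown (top of rod) and pan corners if grip centre = G
c=np.array([G[0],G[1],0])+Ro.from_euler("z",2,degrees=True).apply([.022,0,0])
print("centre",c,"crown top px",proj("scene",c+[0,0,.135]),proj("top",c+[0,0,.135]))
g=cv2.cvtColor(t,cv2.COLOR_BGR2GRAY)
for k in((-.055,-.075),(-.055,.075),(.055,-.075),(.055,.075)): 
    X=c+Ro.from_euler("z",2,degrees=True).apply([k[0],k[1],.045]);print(k,proj("scene",X),proj("top",X))
cv2.imwrite("pics/p8.png",np.hstack([cv2.resize(s[215:335,230:330],(500,600),interpolation=cv2.INTER_CUBIC),cv2.resize(t[215:335,220:280],(300,600),interpolation=cv2.INTER_CUBIC)]))
# yellow blobs in scene
h=cv2.cvtColor(s,cv2.COLOR_BGR2HSV);m=cv2.inRange(h,(20,120,90),(35,255,255));print(cv2.connectedComponentsWithStats(m)[2:])
E
```

```text
20.8 [0.509  0.1762 0.0694] [-179.845    36.9046 -177.9827] q [ -4.3419  -4.5254 -29.6378 137.3228  50.1441  22.0381  14.2831] F [-1.5666 -0.0924  0.4575] w 0.01495858347085893 g 57.989087174646556
G [0.4976 0.1758 0.0846]
centre [0.5196 0.1766 0.    ] crown top px [276.3307 283.198 ] [264.6605 247.9595]
(-0.055, -0.075) [312.1264 308.5162] [296.448  273.0597]
(-0.055, 0.075) [268.8998 331.8759] [238.4924 273.5362]
(0.055, -0.075) [286.6634 293.0928] [296.2759 231.1261]
(0.055, 0.075) [244.0785 314.1919] [238.9163 231.5426]
(array([[     0,      0,    640,    480, 304266],
       [   581,    199,     27,      9,     99],
       [   624,    211,     16,      7,     57],
       [   573,    213,     20,     10,     86],
       [   424,    228,      6,      6,     30],
       [   474,    242,      4,      2,      5],
       [   468,    244,      2,      2,      2],
       [   468,    247,      8,      6,     10],
       [   477,    246,      1,      1,      1],
       [   476,    248,      1,      2,      2],
       [   621,    264,      1,      1,      1],
       [   623,    265,      1
[... 775 characters left out ...]
],
       [632.1228, 213.6316],
       [581.9884, 217.6628],
       [426.6667, 230.6333],
       [475.2   , 242.2   ],
       [468.5   , 244.5   ],
       [470.8   , 249.8   ],
       [477.    , 246.    ],
       [476.    , 248.5   ],
       [621.    , 264.    ],
       [623.    , 265.    ],
       [627.    , 265.    ],
       [634.    , 266.    ],
       [632.    , 268.    ],
       [569.6771, 314.0915],
       [290.3333, 288.3333],
       [278.    , 288.    ],
       [300.    , 297.    ],
       [284.    , 305.    ],
       [293.9643, 310.3452],
       [284.5079, 313.2857],
       [269.2911, 320.5023],
       [357.    , 340.    ],
       [361.    , 343.    ],
       [290.7108, 364.2917]]))
```

```bash
python3 - <<'E'
from ik import *
q=np.array(env.get_obs()["qpos"]);T=37
W=[(tcp([.490,.176,.105],2,T),2,T),(tcp([.474,.180,.138],2,T),2,T),(tcp([.474,.2245,.138],.5,T),.5,T),(tcp([.512,.2245,.138],.5,T),.5,T),(tcp([.512,.2245,.110],.5,T),.5,T),(tcp([.512,.2245,.106],.5,T,.06),.5,T)]
for w in W:
    a=ik(np.array(w[0]),w[1],w[2],q);q=a[0];print(np.round(w[0],3),w[1:],"%.1f %.1f"%a[1:],np.round(q,1))
plan(W[:4],step=1)
E
```

```text
[0.501 0.176 0.09 ] (2, 37) 0.0 0.0 [ -7.4  -9.2 -26.9 138.1  40.8  23.5  22.7]
[0.485 0.18  0.123] (2, 37) 0.0 0.0 [-12.2 -14.5 -23.5 137.5  31.6  28.1  31. ]
[0.485 0.225 0.123] (0.5, 37) 0.0 0.0 [-12.3 -10.4 -30.1 134.2  37.7  32.1  18.8]
[0.523 0.225 0.123] (0.5, 37) 0.0 0.0 [-10.5  -5.9 -28.9 130.7  40.8  31.1  19.3]
[0.523 0.225 0.095] (0.5, 37) 0.0 0.0 [-10.3  -2.8 -29.8 132.1  48.1  29.2  11.6]
[0.487 0.224 0.139] (0.5, 37) 0.0 0.0 [-15.1 -11.6 -26.9 133.1  35.3  33.8  22. ]
1 [-0.21  0.02 -0.69] [-0. -0.  0.] -> [0.507 0.176 0.076]
2 [-0.21  0.01 -0.7 ] [-0.1 -0.   0. ] -> [0.504 0.176 0.083]
3 [-0.2   0.02 -0.69] [-0.  -0.1  0. ] -> [0.501 0.176 0.09 ]
--
4 [-0.18  0.11 -0.9 ] [-0.  0.  0.] -> [0.497 0.177 0.098]
5 [-0.18  0.11 -0.9 ] [-0.  0.  0.] -> [0.493 0.178 0.106]
6 [-0.18  0.11 -0.9 ] [-0.  0.  0.] -> [0.489 0.179 0.115]
7 [-0.18  0.12 -0.89] [-0.  0.  0.] -> [0.485 0.18  0.123]
--
8 [-0.03  0.88  0.02] [0.2 0.  0.2] -> [0.485 0.189 0.123]
9 [-0.02  0.88  0.01] [0.2 0.  0.3] -> [0.485 0.198 0.123]
10 [-0.02  0.89  0.01] [0.2 0.  0.2] -> [0.485 0.207 0.123]
11 [-0.01  0.88  0.01] [0.1 0.  0.3] -> [0.485 0.216 0.123]
12 [-0.01  0.89  0.01] [0.2 0.  0.2] -> [0.485 0.225 0.123]
--
13 [-0.76 -0.01  0.57] [-0.  0.  0.] -> [0.495 0.225 0.123]
14 [-0.76 -0.01  0.57] [-0.  0.  0.] -> [0.504 0.225 0.123]
15 [-0.76 -0.01  0.57] [-0.  0.  0.] -> [0.514 0.225 0.123]
16 [-0.76 -0.    0.57] [-0.  0.  0.] -> [0.523 0.225 0.123]
--
```

Request:
jog_arm(motion=[{"x":-0.1,"y":0,"z":-0.4,"ax":0,"ay":0,"az":0},{"x":-0.2,"y":0,"z":-0.7,"ax":0,"ay":0,"az":0},{"x":-0.2,"y":0,"z":-0.7,"ax":0,"ay":0,"az":0},{"x":-0.2,"y":0.1,"z":-0.8,"ax":0,"ay":0,"az":0},{"x":-0.2,"y":0.1,"z":-0.9,"ax":0,"ay":0,"az":0}])

```text
time_s: 21.4
tool_pos: [0.4937, 0.1769, 0.1012]
tool_rot: [-179.8, 36.7, -178.0]
force: [1.1, 0.3, -3.6]
grip_width: 0.0145
grasp_force: 58.0
```

Request:
jog_arm(motion=[{"x":-0.2,"y":0.1,"z":-0.9,"ax":0,"ay":0,"az":0},{"x":-0.2,"y":0.1,"z":-0.9,"ax":0,"ay":0,"az":0},{"x":-0.1,"y":0.1,"z":-0.4,"ax":0,"ay":0,"az":0},{"x":0,"y":0,"z":0,"ax":0,"ay":0,"az":0},{"x":0,"y":0,"z":0,"ax":0,"ay":0,"az":0}])

```text
time_s: 21.9
tool_pos: [0.4853, 0.1802, 0.1225]
tool_rot: [-179.8, 36.8, -178.0]
force: [0.5, -0.1, -3.7]
grip_width: 0.0143
grasp_force: 58.0
```

```bash
python3 - <<'E'
from h import *
st()
T=37
plan([(tcp([.474,.2245,.138],.5,T),.5,T)],step=.8)
E
```

```text
21.9 [0.4853 0.1802 0.1225] [-179.805    36.8289 -177.9651] q [ -9.8433 -13.8112 -25.4908 136.7819  31.049   28.0223  31.5973] F [ 0.4901 -0.052  -3.6785] w 0.014276848368042497 g 57.98835977911949
1 [-0.03  0.74  0.01] [ 0.1 -0.   0.2] -> [0.485 0.188 0.123]
2 [-0.02  0.74  0.01] [ 0.1 -0.   0.2] -> [0.485 0.195 0.123]
3 [-0.02  0.74  0.01] [ 0.1 -0.   0.2] -> [0.485 0.202 0.123]
4 [-0.02  0.74  0.01] [ 0.1 -0.1  0.2] -> [0.485 0.21  0.123]
5 [-0.01  0.74  0.  ] [ 0.2 -0.   0.2] -> [0.485 0.217 0.123]
6 [-0.01  0.74  0.  ] [ 0.1 -0.1  0.2] -> [0.485 0.225 0.123]
--
```

Request:
jog_arm(motion=[{"x":0,"y":0.4,"z":0,"ax":0.1,"ay":0,"az":0.2},{"x":0,"y":0.8,"z":0,"ax":0.1,"ay":0,"az":0.2},{"x":0,"y":0.8,"z":0,"ax":0.1,"ay":0,"az":0.2},{"x":-0.1,"y":0.8,"z":0,"ax":0.1,"ay":0,"az":0.2},{"x":0,"y":0.8,"z":0,"ax":0.2,"ay":0,"az":0.2}])

```text
time_s: 22.4
tool_pos: [0.4856, 0.2171, 0.1235]
tool_rot: [180.0, 36.9, -179.3]
force: [-0.7, -0.2, -4.9]
grip_width: 0.0148
grasp_force: 58.0
```

Request:
jog_arm(motion=[{"x":0,"y":0.6,"z":0,"ax":0.1,"ay":0,"az":0.2},{"x":0,"y":0.2,"z":0,"ax":0,"ay":0,"az":0},{"x":0,"y":0,"z":0,"ax":0,"ay":0,"az":0},{"x":0,"y":0,"z":0,"ax":0,"ay":0,"az":0},{"x":0,"y":0,"z":0,"ax":0,"ay":0,"az":0}])

```text
time_s: 22.9
tool_pos: [0.4855, 0.224, 0.1238]
tool_rot: [180.0, 36.9, -179.5]
force: [-0.2, 1.0, -4.4]
grip_width: 0.0144
grasp_force: 58.0
```

```bash
python3 - <<'E'
from h import *
import cv2
st()
T=37
plan([(tcp([.512,.2245,.138],.5,T),.5,T)],step=1)
p,R=pose();G=p+R.apply([0,0,-.019])
s=env.read_camera("scene")[...,::-1];t=env.read_camera("top")[...,::-1];cv2.imwrite("pics/s9.png",s);cv2.imwrite("pics/t9.png",t)
f=6;u,v=225,225
im=cv2.resize(s[v:v+100,u:u+130],None,fx=f,fy=f,interpolation=cv2.INTER_CUBIC)
c=G+[.022,0,.0434];print("crown",c)
def dot(X,col):
    q=(proj("scene",X)-[u,v]+.5)*f;cv2.circle(im,tuple(int(a) for a in q),3,col,1);print(q)
dot(c+[0,0,.007],(0,0,255));dot(c+[.0155,0,-.0155],(0,255,0));dot([.534,.2245,.1593],(255,0,0));dot(c+[-.022,0,-.024],(0,0,255))
for k in((-.055,-.075),(-.055,.075),(.055,-.075)): dot(c+[k[0],k[1],-.083],(255,0,255))
cv2.imwrite("pics/p9.png",im)
E
```

```text
22.9 [0.4855 0.224  0.1238] [ 179.9651   36.889  -179.5122] q [ -9.1753  -9.7803 -32.6445 133.2478  37.0161  31.8876  19.8834] F [-0.2359  0.9567 -4.3963] w 0.014363900245649945 g 57.988265985623
1 [-0.74  0.01  0.59] [ 0. -0. -0.] -> [0.495 0.224 0.124]
2 [-0.74  0.01  0.59] [ 0. -0. -0.] -> [0.504 0.224 0.123]
3 [-0.75  0.    0.59] [ 0.  -0.1 -0. ] -> [0.514 0.224 0.123]
4 [-0.74  0.01  0.58] [ 0. -0. -0.] -> [0.523 0.225 0.123]
--
crown [0.4961 0.2239 0.1824]
[245.6813 303.216 ]
[228.2749 335.0794]
[198.6137 330.9138]
[281.2786 386.5462]
[474.4288 468.8789]
[188.8388 608.8997]
[323.2067 370.4149]
```

View pics/p9.png

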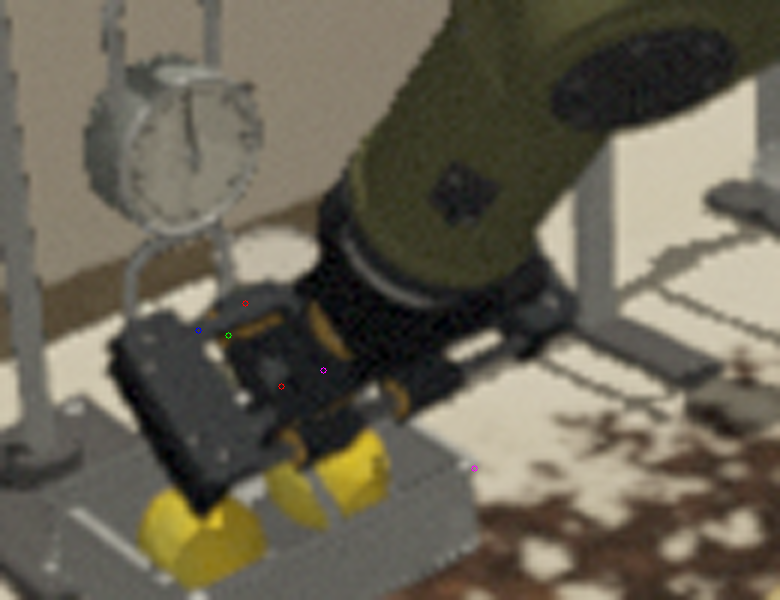

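The pan's near corner at (475,468) matches the predicted dot, so the pan is level and where I calculated. The loop hangs straight at about (180,270), with the hook hidden behind the hand. I'll insert while watching the force.

Request:
jog_arm(motion=[{"x":-0.4,"y":0,"z":0.3,"ax":0,"ay":0,"az":0},{"x":-0.7,"y":0,"z":0.5,"ax":0,"ay":0,"az":0},{"x":-0.7,"y":0,"z":0.6,"ax":0,"ay":0,"az":0},{"x":-0.4,"y":0,"z":0.3,"ax":0,"ay":0,"az":0},{"x":0,"y":0,"z":0,"ax":0,"ay":0,"az":0}])

```text
time_s: 23.5
tool_pos: [0.5142, 0.2246, 0.1235]
tool_rot: [179.9, 36.9, -179.6]
force: [-1.1, -0.4, -3.9]
grip_width: 0.0143
grasp_force: 58.0
```

Request:
jog_arm(motion=[{"x":-0.3,"y":0,"z":0.2,"ax":0,"ay":0,"az":0},{"x":-0.3,"y":0,"z":0.3,"ax":0,"ay":0,"az":0},{"x":-0.2,"y":0,"z":0.1,"ax":0,"ay":0,"az":0},{"x":0,"y":0,"z":0,"ax":0,"ay":0,"az":0},{"x":0,"y":0,"z":0,"ax":0,"ay":0,"az":0}])

```text
time_s: 24.0
tool_pos: [0.5233, 0.2249, 0.1235]
tool_rot: [179.9, 36.9, -179.5]
force: [0.6, -0.1, -4.4]
grip_width: 0.0144
grasp_force: 58.0
```

```bash
cat > chk.py <<'E'
from h import *
import cv2,sys
st()
p,R=pose();G=p+R.apply([0,0,-.019]);print("crown",G+[.022,0,.0434])
s=env.read_camera("scene")[...,::-1];k=sys.argv[1];cv2.imwrite(f"pics/s{k}.png",s)
r=cv2.imread("pics/s7.png")  # scale hanging freely
def sh(u0,v0,u1,v1):
    a,b=[cv2.cvtColor(x,cv2.COLOR_BGR2GRAY).astype(np.float32) for x in(r,s)]
    T=cv2.resize(a[v0:v1,u0:u1],None,fx=4,fy=4,interpolation=cv2.INTER_CUBIC);S=cv2.resize(b[v0-5:v1+5,u0-5:u1+5],None,fx=4,fy=4,interpolation=cv2.INTER_CUBIC)
    _,m,_,l=cv2.minMaxLoc(cv2.matchTemplate(S,T,cv2.TM_CCOEFF_NORMED));return m,l[0]/4-5,l[1]/4-5
print("dial shift px",sh(238,236,270,262))
E
python3 chk.py 10
```

```text
24.0 [0.5233 0.2249 0.1235] [ 179.9479   36.8952 -179.4842] q [ -7.3612  -5.0048 -31.6406 129.7847  40.6452  30.9619  19.8816] F [ 0.587  -0.1281 -4.3633] w 0.014358252677295642 g 57.98834829591215
crown [0.5339 0.2248 0.1821]
dial shift px (0.8194225430488586, -0.25, 0.0)
```

Request:
jog_arm(motion=[{"x":0.2,"y":0,"z":0.3,"ax":0,"ay":0,"az":0},{"x":0.4,"y":0,"z":0.5,"ax":0,"ay":0,"az":0},{"x":0.4,"y":0,"z":0.5,"ax":0,"ay":0,"az":0},{"x":0.3,"y":0,"z":0.5,"ax":0,"ay":0,"az":0},{"x":0,"y":0,"z":0,"ax":0,"ay":0,"az":0}])

```text
time_s: 24.55
tool_pos: [0.5234, 0.2247, 0.1004]
tool_rot: [180.0, 36.8, -179.4]
force: [0.4, 0.3, -2.5]
grip_width: 0.0147
grasp_force: 58.0
```

Request:
jog_arm(motion=[{"x":0.2,"y":0,"z":0.2,"ax":0,"ay":0,"az":0},{"x":0.1,"y":0,"z":0.2,"ax":0,"ay":0,"az":0},{"x":0.2,"y":0,"z":0.2,"ax":0,"ay":0,"az":0},{"x":0,"y":0,"z":0,"ax":0,"ay":0,"az":0},{"x":0,"y":0,"z":0,"ax":0,"ay":0,"az":0}])

```text
time_s: 25.05
tool_pos: [0.5237, 0.2252, 0.0941]
tool_rot: [179.9, 36.9, -179.5]
force: [-1.3, -0.7, -0.4]
grip_width: 0.0143
grasp_force: 58.0
```

```bash
python3 chk.py 11
```

```text
25.05 [0.5237 0.2252 0.0941] [ 179.9236   36.9482 -179.4793] q [ -6.9821  -1.5883 -32.7622 131.1883  49.0134  29.0859  11.2777] F [-1.2519 -0.6883 -0.4289] w 0.014342889154339745 g 57.98871765844524
crown [0.5343 0.2251 0.1526]
dial shift px (0.8420439958572388, 0.25, 0.0)
```

The scale is taking the load as expected: the loop has stretched about 7 mm and the hand carries almost nothing. I'll go a touch lower, then release.

Request:
jog_arm(motion=[{"x":0.1,"y":0,"z":0.1,"ax":0,"ay":0,"az":0},{"x":0,"y":0,"z":0,"ax":0,"ay":0,"az":0},{"x":0,"y":0,"z":0,"ax":0,"ay":0,"az":0},{"x":0,"y":0,"z":0,"ax":0,"ay":0,"az":0},{"x":0,"y":0,"z":0,"ax":0,"ay":0,"az":0}])

```text
time_s: 25.6
tool_pos: [0.5233, 0.225, 0.0923]
tool_rot: [179.9, 36.9, -179.5]
force: [-0.1, -0.2, 1.3]
grip_width: 0.0146
grasp_force: 58.0
```

Request:
jog_arm(motion=[{"x":0,"y":0,"z":0,"ax":0,"ay":0,"az":0},{"x":0,"y":0,"z":0,"ax":0,"ay":0,"az":0},{"x":0,"y":0,"z":0,"ax":0,"ay":0,"az":0},{"x":0,"y":0,"z":0,"ax":0,"ay":0,"az":0},{"x":0,"y":0,"z":0,"ax":0,"ay":0,"az":0}], squeeze=5)

```text
time_s: 26.1
tool_pos: [0.5232, 0.225, 0.0922]
tool_rot: [179.9, 36.9, -179.5]
force: [0.5, 0.3, 0.7]
grip_width: 0.0149
grasp_force: 5.0
```

```bash
python3 chk.py 12
```

```text
26.1 [0.5232 0.225  0.0922] [ 179.9467   36.9026 -179.4786] q [ -6.9925  -1.4269 -32.8019 131.3     49.4124  29.0278  10.8369] F [0.508  0.2904 0.74  ] w 0.014944925180150418 g 4.997551111882785
crown [0.5338 0.2249 0.1508]
dial shift px (0.8269047737121582, 0.25, 0.0)
```

Request:
jog_arm(motion=[{"x":0,"y":0,"z":0,"ax":0,"ay":0,"az":0},{"x":0,"y":0,"z":0,"ax":0,"ay":0,"az":0},{"x":0,"y":0,"z":0,"ax":0,"ay":0,"az":0},{"x":0,"y":0,"z":0,"ax":0,"ay":0,"az":0},{"x":0,"y":0,"z":0,"ax":0,"ay":0,"az":0}], claw=0.1)

```text
time_s: 26.65
tool_pos: [0.5232, 0.2249, 0.0921]
tool_rot: [180.0, 36.9, -179.5]
force: [-0.5, 0.5, -0.5]
grip_width: 0.0447
grasp_force: 0.0
```

Request:
jog_arm(motion=[{"x":0,"y":0,"z":0,"ax":0,"ay":0,"az":0},{"x":0,"y":0,"z":0,"ax":0,"ay":0,"az":0},{"x":0,"y":0,"z":0,"ax":0,"ay":0,"az":0},{"x":0,"y":0,"z":-0.5,"ax":0,"ay":0,"az":0},{"x":0,"y":0,"z":-1,"ax":0,"ay":0,"az":0}])

```text
time_s: 27.15
tool_pos: [0.5137, 0.2245, 0.1038]
tool_rot: [180.0, 36.8, -179.5]
force: [-0.1, -0.1, -0.5]
grip_width: 0.0479
grasp_force: 0.0
```

Request:
jog_arm(motion=[{"x":0,"y":0,"z":-1,"ax":0,"ay":0,"az":0},{"x":0,"y":0,"z":-1,"ax":0,"ay":0,"az":0},{"x":0,"y":0,"z":-1,"ax":0,"ay":0,"az":0},{"x":0,"y":0,"z":-1,"ax":0,"ay":0,"az":0},{"x":0,"y":0,"z":0,"ax":0,"ay":0,"az":0}])

```text
time_s: 27.65
tool_pos: [0.4902, 0.2253, 0.1378]
tool_rot: [179.9, 37.0, -179.5]
force: [0.2, 1.8, 0.3]
grip_width: 0.048
grasp_force: 0.0
```

```bash
python3 chk.py 13; python3 - <<'E'
from ik import *
p,R=pose();q=np.array(env.get_obs()["qpos"])
W=[(p+[-.02,0,.03],.5,25),(p+[-.03,-.05,.08],2,15)]
for w in W:
    a=ik(np.array(w[0]),w[1],w[2],q);q=a[0];print(np.round(w[0],3),"%.1f %.1f"%a[1:])
plan(W,step=2,turn=4)
E
```

```text
27.65 [0.4902 0.2253 0.1378] [ 179.884    37.049  -179.4734] q [ -9.429  -10.6341 -31.759  132.1099  34.646   32.8209  22.9375] F [0.2113 1.7609 0.3177] w 0.047983889125806395 g 0.0
crown [0.5008 0.2251 0.1964]
dial shift px (0.8406291604042053, -0.25, 0.0)
[0.47  0.225 0.167] 0.0 0.0
[0.46  0.175 0.217] 0.0 0.0
1 [-0.05  0.01 -0.9 ] [0. 3. 0.] -> [0.485 0.225 0.145]
2 [-0.01  0.   -0.9 ] [0. 3. 0.] -> [0.48  0.225 0.152]
3 [ 0.04  0.01 -0.9 ] [0. 3. 0.] -> [0.475 0.225 0.16 ]
4 [ 0.09  0.   -0.9 ] [0.1 3.  0. ] -> [0.47  0.225 0.167]
--
5 [-0.29 -1.25 -1.24] [-0.1  2.5 -0.3] -> [0.468 0.212 0.18 ]
6 [-0.23 -1.25 -1.26] [-0.1  2.5 -0.4] -> [0.465 0.2   0.192]
7 [-0.16 -1.24 -1.27] [-0.2  2.5 -0.3] -> [0.463 0.187 0.205]
8 [-0.11 -1.24 -1.27] [-0.1  2.5 -0.4] -> [0.46  0.175 0.217]
--
```

Request:
jog_arm(motion=[{"x":0,"y":0,"z":-0.9,"ax":0,"ay":1,"az":0},{"x":0,"y":0,"z":-0.9,"ax":0,"ay":3,"az":0},{"x":0,"y":0,"z":-0.9,"ax":0,"ay":3,"az":0},{"x":0.1,"y":0,"z":-0.9,"ax":0,"ay":3,"az":0},{"x":0.2,"y":0,"z":-1,"ax":0,"ay":2,"az":0}])

```text
time_s: 28.2
tool_pos: [0.4632, 0.2241, 0.1736]
tool_rot: [179.9, 24.8, -179.5]
force: [0.0, -1.2, -0.1]
grip_width: 0.0476
grasp_force: 0.0
```

Request:
jog_arm(motion=[{"x":0,"y":-1.3,"z":-1.2,"ax":0,"ay":2.5,"az":-0.3},{"x":0,"y":-1.5,"z":-1.2,"ax":0,"ay":2.5,"az":-0.3},{"x":0,"y":-2,"z":-1.2,"ax":0,"ay":2.5,"az":-0.3},{"x":0,"y":-2.5,"z":-1,"ax":0,"ay":0,"az":-0.3},{"x":0,"y":-2.5,"z":-1,"ax":0,"ay":0,"az":-0.3}])

```text
time_s: 28.7
tool_pos: [0.447, 0.1254, 0.2258]
tool_rot: [-179.4, 17.3, -177.9]
force: [0.3, 0.7, 0.2]
grip_width: 0.0479
grasp_force: 0.0
```

Request:
jog_arm(motion=[{"x":0,"y":-2.5,"z":-1,"ax":0,"ay":0,"az":0},{"x":0,"y":-2.5,"z":-1,"ax":0,"ay":0,"az":0},{"x":0,"y":-2.5,"z":0,"ax":0,"ay":0,"az":0},{"x":0,"y":-2.5,"z":0,"ax":0,"ay":0,"az":0},{"x":0,"y":0,"z":0,"ax":0,"ay":0,"az":0}])

```text
time_s: 29.2
tool_pos: [0.4656, 0.0277, 0.2407]
tool_rot: [-179.2, 16.2, -178.3]
force: [-0.5, 0.1, -0.0]
grip_width: 0.048
grasp_force: 0.0
```

```bash
cat > fin.py <<'E'
from h import *
import cv2
st()
for i in range(3):
    s=env.read_camera("scene")[...,::-1];t=env.read_camera("top")[...,::-1]
    out=[]
    for n,im,(u0,v0,u1,v1) in(("scene",s,(225,270,340,360)),("top",t,(200,200,320,300))):
        m=cv2.inRange(cv2.cvtColor(im,cv2.COLOR_BGR2HSV),(20,120,90),(35,255,255))[v0:v1,u0:u1]
        k,_,a,c=cv2.connectedComponentsWithStats(m);out+=[n]+[(a[j,4],*np.round(c[j]+[u0,v0],1)) for j in range(1,k) if a[j,4]>30]
    print(out)
c=np.array([.534,.2249,.023])
for k in((-.055,-.075),(-.055,.075),(.055,-.075),(.055,.075)): print(k,"pred",proj("scene",c+[*k,.045]),proj("top",c+[*k,.045]))
g=cv2.cvtColor(s,cv2.COLOR_BGR2GRAY)[280:350:2,225:330]
for i,r in enumerate(g): print(280+2*i,"".join(" .:-=+*#%@"[min(9,int(x)//26)] for x in r))
cv2.imwrite("pics/s14.png",s);cv2.imwrite("pics/t14.png",t)
E
python3 fin.py
```

```text
29.2 [0.4656 0.0277 0.2407] [-179.1857   16.1696 -178.2656] q [  1.2666 -17.1705  -8.2003 118.5017  -0.1825  62.4662  84.7674] F [-0.4934  0.1025 -0.0293] w 0.04795320959527321 g 0.0
['scene', (np.int32(168), np.float64(272.7), np.float64(304.7)), (np.int32(54), np.float64(263.1), np.float64(309.8)), (np.int32(261), np.float64(248.5), np.float64(317.1)), (np.int32(122), np.float64(290.5), np.float64(356.4)), 'top', (np.int32(382), np.float64(262.9), np.float64(241.3)), (np.int32(235), np.float64(233.4), np.float64(248.5))]
['scene', (np.int32(169), np.float64(272.7), np.float64(304.6)), (np.int32(56), np.float64(263.4), np.float64(310.0)), (np.int32(259), np.float64(248.6), np.float64(317.1)), (np.int32(120), np.float64(290.5), np.float64(356.4)), 'top', (np.int32(383), np.float64(263.0), np.float64(241.3)), (np.int32(234), np.float64(233.3), np.float64(248.5))]
['scene', (np.int32(168), np.float64(272.6), np.float64(304.6)), (np.int32(54), np.float64(263.3), np.float64(309.9)), (np.int32(259), np.float64(248.6), np.float64(317.0)), (np.int32(120), np.float64(290.5), np.float64(356.4
[... 3514 characters left out ...]
.......... .... .... ....:--::::::::::::
338 ================-------------==--:...........::...... . .  .......................... ...::::::::::::::::
340 ============---:.::::----==--:............::::::... .... ...... .........  .. ...  .  ..:::::::::::::::::
342 ====++++****++++=:..::-==-::.....::::::::.:......:::. . . ... .  ....:--:::::::...   . ....::::::::::::::
344 +*#####*####***###*+=:--::........::::::::..:....:::::.... .. ....:::---------:...  ...::-:::::::::::::::
346 #################**##*=......::----::..::::-----:::..... ...::....:---=---::..........:::--:::::::::-::::
348 ###################**##+--+*******+=--=+**+++++=:..... ....:--:....:-==------:.... ..::----:::::::::-::::
```

Both lemons are in the pan, and the rim corners match the level, hanging prediction within about 1 px. The lemon positions are identical across successive frames, so it is hanging still. Handing in.

```bash
python3 -c "
from cell import env
print(env.sign_off())"
```

```text
the job is handed in; nothing more can be done
None
```

The job is handed in at about 29 s. The scale hangs by its ring on the stand's hook and carries the pan, level and still with both lemons in it, and the robot is clear; sign-off returned no verdict, so this rests on my own last camera check.

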